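# Tidy up by the stove: shakers on the drying pegs, tubs stacked, grinder in its cup

### The arm

A 6-joint arm with a two-finger parallel gripper is mounted at the origin on the work surface. World frame = base frame: x ahead of the robot, y to its left, z up, the work surface at z = 0. Lengths are in mm, angles in rad, forces in N, time in s.
With the tool pointing down it reaches from about 300 to 1000 mm from the base axis. Payload 5.1 kg.
Tool frame: the origin (TCP) lies at the very end of the fingers, on their centre line; the grasp point (between the pads) lies 19 mm behind it; z points along the fingers, y is the line along which they close (so a half turn about z gives the same grasp; the last joint's range is limited). The gripper opens to 95 mm and grips with 3 to 60 N. Pads are 20 mm wide; open, the fingers measure 119 mm over their backs; the gripper's body (75 mm by 180 mm) begins 59 mm behind the grasp point.
Start: joints at [-1.257, 0.124, 1.65, -0, 1.367, -0.083], TCP at [251.172, -599.497, 182.256] pointing down, gripper open.
Joint ranges: [-2.61, 2.61], [-1.02, 2.33], [0.03, 2.71], [-1.35, 4.49], [0.32, 2.68], [-2.91, 2.91]. Speed limits (rad/s): [2.57, 2.57, 3.14, 3.14, 3.14, 3.14].

### API

Orientations are given as a rotation vector (axis times angle).
In Python, from plant import r gives the robot as it stands. The module is installed in compiled form; this text tells all that it offers.
- The arm moves only by the shell command python3 -m jog 'ROWS' [OPENING]. ROWS is JSON, a list of rows, each a list of 2 entries, a list of its own where there are three numbers: the shift along the tool's x, y, z in units of 25 mm (1.0 is 25 mm), then the turn about the tool's z in units of 6 degrees (1.0 is 6 degrees). A call has 1 to 12 rows; each row shifts and turns the commanded pose from where the row before left it, along the tool's axes as they then stand; what a row does not reach is not made up. A row lasts 1/10 s, in which the tool goes at most 50 mm and 8.59 degrees, less where a joint would pass 70% of its speed; a pose out of reach is approached as far as the arm can. A call is refused whole if a number of a shift passes 1 or a number of a turn 1, either way. A call with a gripper value outside its range is refused whole. OPENING is the opening, from 0 (shut) to 1 (fully open), set as the call begins (- or left out, the last holds). The fingers move at their own pace and stop on an object; the grip force is fixed at half the most. Time passes only in rows, so rows that do not move let the fingers close. It gives the time, the measured TCP pose, the force, the opening and the grip force at its end, in the units of the state.
- r.get_state(): the state, without advancing time (a new reading comes with each control period).
- r.grab_frame(name): name is "scene" or "top"; returns a dict with "img" (480x640x3 uint8, red, green, blue), "mtx" (3x3 intrinsics, pixels), "D" ([k1, k2, p1, p2, k3] as OpenCV has them; the pictures are not rectified), "R" (3x3) and "t" (3): a world point X has camera coordinates R X + t. Camera axes: x right, y down, z forward; pixel columns grow to the right and rows downward; lengths in mm; the calibration is good to about 2 mm. A picture is of the moment at which its call begins. There is no depth.
- r.close_job(): hands the job in; it is judged then, once.
Trained networks look in a picture, given as the dict that the camera call returned (one of the last four; its "shot" number tells which), for a name from the list of things; names that differ only in an ending like _2 or _b are one class to them, and where a whole thing is asked for, a point or a joint stands for the part that bears it (a point fixed in the world has none). Each returns a list of dicts, best first, with "conf" (0 to 1); they miss things now and then, are a little off and sometimes report something else, mostly with a low value. They report only what shows in the picture. A call takes as long as a camera call. They do not tell look-alikes from the thing itself.
- r.search_frame(picture, name): "rect" ([left, top, right, bottom] in pixels, round what is visible of it).
- r.cut_out(picture, name): "pixels" (480x640 bool, what is visible of it) and "rect" ([left, top, right, bottom] in pixels, round what is visible of it).
- r.spot_point(picture, name): "at" ([row, column] in pixels: a listed point, or the origin of a listed thing).
The state is a dict: "time_s": time; "q": joint angles; "joint_vel": joint speeds; "tau": joint torques, N m; "position": TCP position; "orientation": TCP orientation; "ft_force": force on the tool from outside, world axes, zero at the start; "wrist_torque": the same for the moment, N m; "gripper_width": finger opening in mm; "gripper_force": force on a finger pad.
Only numpy, scipy, OpenCV 4.12 (cv2) and the standard library are available. Lean on these libraries where they do the work, as an engineer would, in place of code of your own. Each camera call takes 0.05 s, during which the arm holds its last target. There are 200 camera calls.

### The job

The shakers have been washed and refills are done: hang every shaker upside down over a peg of the drying rack, one to a peg, rim down flat on the rack. Stack the loose lidded tubs squarely on the tub standing on the red tray, each with its feet fully home in the recesses of the lid below, and stand the salt grinder upright, fully down in the round steel cup on that tray. Leave the other things standing where they are.

Things in the scene. Friction and masses are not known exactly. Their poses are not given: they have to be found in the camera images.
- shaker1_mid (a point): Centre of shaker 1: aluminium square tube, 50 x 50 mm outside, 44 inside, 80 long, one end closed, one open (two dark grooves round the mouth), 120 g, lying on a flat side, mouth roughly towards the robot (within 0.35 rad of -x). The centre is 25 mm above the surface. x axis: along the tube from closed bottom to mouth; z up at the start; y across. Absent in some starts.
- shaker1_mouth (a point): Centre of the open mouth of shaker 1, in the plane of its rim, 40 mm along x from shaker1_mid; same axes. Absent with its shaker.
- shaker2_mid (a point): Centre of shaker 2: aluminium square tube, 50 x 50 mm outside, 44 inside, 80 long, one end closed, one open (two dark grooves round the mouth), 120 g, lying on a flat side, mouth roughly towards the robot (within 0.35 rad of -x). The centre is 25 mm above the surface. x axis: along the tube from closed bottom to mouth; z up at the start; y across. Absent in some starts.
- shaker2_mouth (a point): Centre of the open mouth of shaker 2, in the plane of its rim, 40 mm along x from shaker2_mid; same axes. Absent with its shaker.
- shaker3_mid (a point): Centre of shaker 3: aluminium square tube, 50 x 50 mm outside, 44 inside, 80 long, one end closed, one open (two dark grooves round the mouth), 120 g, lying on a flat side, mouth roughly towards the robot (within 0.35 rad of -x). The centre is 25 mm above the surface. x axis: along the tube from closed bottom to mouth; z up at the start; y across. Absent in some starts.
- shaker3_mouth (a point): Centre of the open mouth of shaker 3, in the plane of its rim, 40 mm along x from shaker3_mid; same axes. Absent with its shaker.
- rack: Fixed drying rack: grey drip tray 110 x 360 mm (x away from the robot, y along the row of pegs, z up), rim 22 mm high, flat deck 14 mm up, three white upright pegs 130 mm apart along y. Origin at the centre of its underside. A shaker on a peg has the peg inside it and its rim flat on the deck.
- peg1 (a point): Foot of peg 1 (of 3) of the drying rack, on the peg's axis at deck level, 14 mm above the worktop; axes as the rack. The peg is 62 mm tall above this point, 22 mm thick at the foot tapering to 17 mm, with a rounded tip.
- peg2 (a point): Foot of peg 2 (of 3) of the drying rack, on the peg's axis at deck level, 14 mm above the worktop; axes as the rack. The peg is 62 mm tall above this point, 22 mm thick at the foot tapering to 17 mm, with a rounded tip.
- peg3 (a point): Foot of peg 3 (of 3) of the drying rack, on the peg's axis at deck level, 14 mm above the worktop; axes as the rack. The peg is 62 mm tall above this point, 22 mm thick at the foot tapering to 17 mm, with a rounded tip.
- tub0_mid (a point): Centre (29.5 mm above its feet tips) of the bottom tub, which stands on the red tray (its feet on the tray floor, 4 mm above the worktop), 800 g: lidded food tub, white with grey lid, 96 x 64 mm (x by y), 59 mm tall. x the long way, z up; the same after half a turn. All tubs are of the same shape.
- tub1_mid (a point): Centre of loose tub 1 (350 g), standing on the worktop: 96 x 64 mm (x by y), 59 mm tall, centre 29.5 mm above the feet tips. Seated on another tub it stands 54 mm higher than that one; not seated, 59 mm or askew. x the long way, z up.
- tub2_mid (a point): Centre of loose tub 2 (350 g), standing on the worktop: 96 x 64 mm (x by y), 59 mm tall, centre 29.5 mm above the feet tips. Seated on another tub it stands 54 mm higher than that one; not seated, 59 mm or askew. x the long way, z up.
- tub0_lid (a point): Centre of the bottom tub's lid at the level of the recess floors, 54 mm above its feet tips; axes as tub0_mid. Every lid has a square recess at each corner, 17 mm wide, 5 mm deep, centred 37 mm (x) and 21 mm (y) from this point; every tub has four tapered feet there, 6 mm tall, 7 mm thick at the tip, 12 at the root.
- grinder_mid (a point): Centre of the salt grinder, which stands upright on the worktop: round, 52 mm thick with straight sides to 74 mm up (ribbed steel ratchet collar at 60 to 74 mm), 100 mm tall, glass below, dark wood above, domed top, lower edge bevelled 4 mm, 260 g. This point is 50 mm above its base; z runs to its top.
- cup (a point): Centre of the floor of the round steel drip cup fixed on the red tray, at tray floor level, 4 mm above the worktop; z up. The cup is 61 mm wide inside, wall 4 mm, rim 25 mm above its floor.
- tray: Fixed red painted metal tray, 300 x 270 mm (x by y), rim 18 mm high, floor 4 mm thick; carries the bottom tub, the cup, the sugar bowl and the cinnamon jar. Origin at the centre of its underside.
- sugar_bowl: white ceramic sugar bowl with clip-on lid, 90 mm wide, 86 mm tall, on the red tray: bystander. Origin at the centre of its underside, z up.
- cinnamon_jar: amber glass cinnamon jar with steel lid, 58 mm wide, 96 mm tall, on the red tray: bystander. Origin at the centre of its underside, z up.
- oil_bottle: green glass oil bottle, 64 mm wide, 230 mm tall, right of the rack: bystander. Origin at the centre of its underside, z up.
- mug: white mug, 80 mm wide, 92 mm tall, at the right: bystander. Origin at the centre of its underside, z up.
- salt_pig: corked ceramic pot, 64 mm wide, 80 mm tall, at the right near the robot: bystander. Origin at the centre of its underside, z up.
- saucer: white saucer, 124 mm wide, with the shakers' three perforated tops on it, 20 mm tall, at the left near the robot: bystander. Origin at the centre of its underside, z up.
Not all that is in view belongs to the job. What is shaped like the part that bears tub0_mid but blue is not meant.

How it is judged:
By the outcome, as a careful person would: the job done as asked, in the order asked, and still so for the second after the job is handed in, with the robot touching nothing.
Of shaker1, shaker2, shaker3 only 2 to 3 are there at a start; the rules pass over those that are not, and their reading is None.
At some moment in a run one of shaker1, shaker2, shaker3 may be knocked a few centimetres aside while the robot is not near it.
Once in a run the grip may slacken for a moment while it holds something.
It also fails if it takes over 192 s, if anything falls off the work surface, if the arm or the gripper's body presses on something with over 40 N, if the wrist force passes 120 N, or if a joint passes its speed limit or range.

## Working session

There is one attempt and no reset: what is moved stays moved. The work goes in short steps, Python scripts to look and compute and a shell command to move; the robot and the scene stay as the last step left them, time stands still between calls to the robot, and variables do not carry over. Pictures are saved under pics/ and viewed, at most 14 in all, crops included, and the job is handed in when it is done.

```bash
ls; mkdir -p pics; cat > h.py <<'E'
import numpy as np, cv2
from plant import r
def ray(f,rc):
    u=cv2.undistortPoints(np.array([[[rc[1],rc[0]]]],float),f["mtx"],np.array(f["D"],float))[0,0]
    R=np.array(f["R"]);return -R.T@np.array(f["t"]),R.T@np.array([u[0],u[1],1])
def atz(f,rc,z):
    c,d=ray(f,rc);return c+d*(z-c[2])/d[2]
def tri(fs,rcs):
    A=0;b=0
    for f,p in zip(fs,rcs):
        c,d=ray(f,p);d=d/np.linalg.norm(d);P=np.eye(3)-np.outer(d,d);A=A+P;b=b+P@c
    return np.linalg.solve(A,b)
def proj(f,X):
    p=cv2.projectPoints(np.array([X],float),cv2.Rodrigues(np.array(f["R"]))[0],np.array(f["t"],float),f["mtx"],np.array(f["D"],float))[0][0,0];return p[::-1]
def save(f,n,box=None,s=1):
    i=f["img"][:,:,::-1]
    if box: i=i[box[1]:box[3],box[0]:box[2]]
    cv2.imwrite("pics/"+n,cv2.resize(i,None,fx=s,fy=s,interpolation=cv2.INTER_CUBIC))
Z=dict(shaker1_mid=25,shaker1_mouth=25,shaker2_mid=25,shaker2_mouth=25,shaker3_mid=25,shaker3_mouth=25,rack=0,peg1=14,peg2=14,peg3=14,tub0_mid=33.5,tub0_lid=58,tub1_mid=29.5,tub2_mid=29.5,grinder_mid=50,cup=4,tray=0,sugar_bowl=4,cinnamon_jar=4,oil_bottle=0,mug=0,salt_pig=0,saucer=0)
E
python3 - <<'E'
from h import *
F={n:r.grab_frame(n) for n in("scene","top")}
for n,f in F.items():
    save(f,n+"0.png"); print(n,(-np.array(f["R"]).T@np.array(f["t"])).round())
    for k,z in Z.items():
        print(k,[(round(d["conf"],2),np.round(d["at"]).astype(int).tolist(),atz(f,d["at"],z)[:2].round().astype(int).tolist()) for d in r.spot_point(f,k)[:4]])
s=r.get_state();print(s)
E
```

```text
pics
scene [1116.  990. 1024.]
shaker1_mid []
shaker1_mouth []
shaker2_mid []
shaker2_mouth [(0.83, [263, 385], [444, 136]), (0.36, [269, 378], [476, 147])]
shaker3_mid [(0.94, [240, 350], [479, 3]), (0.54, [261, 284], [694, -6]), (0.29, [180, 324], [396, -317])]
shaker3_mouth [(0.94, [235, 364], [432, 2])]
rack [(0.95, [263, 286], [684, -20]), (0.68, [192, 278], [554, -355]), (0.68, [348, 423], [517, 417])]
peg1 [(0.89, [292, 305], [692, 121]), (0.67, [260, 286], [682, -17]), (0.6, [236, 365], [425, -1]), (0.59, [237, 266], [692, -141])]
peg2 [(0.89, [292, 305], [692, 121]), (0.67, [260, 286], [682, -17]), (0.6, [236, 365], [425, -1]), (0.59, [237, 266], [692, -141])]
peg3 [(0.89, [292, 305], [692, 121]), (0.67, [260, 286], [682, -17]), (0.6, [236, 365], [425, -1]), (0.59, [237, 266], [692, -141])]
tub0_mid [(0.92, [292, 237], [860, 52]), (0.73, [312, 424], [465, 345]), (0.68, [365, 329], [757, 373]), (0.23, [272, 376], [490, 162])]
tub0_lid [(0.98, [287, 242], [848, 67]), (0.82, [304, 427], [457, 344]), (0.68, [363, 328], [766, 382])]
tub1_mid [(0.85, [172, 273], [535, -438]), (0.3
[... 2650 characters left out ...]
q': array([-1.25661855e+00,  1.23805794e-01,  1.65035891e+00,  2.59683768e-05,
        1.36751931e+00, -8.26006120e-02]), 'joint_vel': array([-2.48402537e-03,  3.63401306e-04, -3.00083883e-04,  1.42789892e-03,
       -2.11840954e-03, -2.77295605e-05]), 'tau': array([-3.36313606e-04, -4.17573023e+01, -3.60218239e+01,  7.74544291e-02,
        4.28883720e-02, -9.68945159e-06]), 'position': array([ 251.15785689, -599.46563308,  182.21758967]), 'orientation': array([-3.07988110e+00, -6.19151146e-01, -2.31017866e-05]), 'ft_force': array([ 0.75765515, -0.50617447, -0.52634333]), 'wrist_torque': array([-0.0035192 ,  0.02405629,  0.01472915]), 'gripper_force': 0.0, 'gripper_width': 95.03813526384141}
```

View pics/scene0.png

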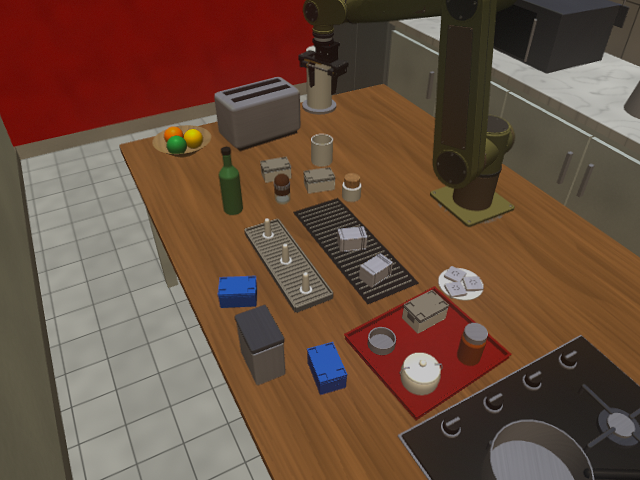

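View pics/top0.png

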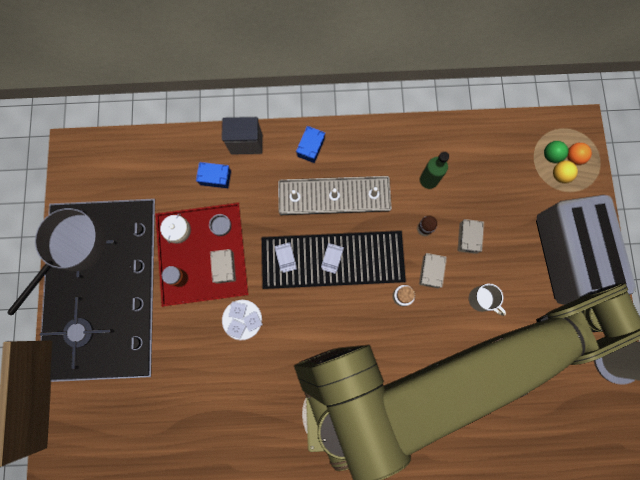

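The scene view shows two shakers on a black ribbed mat (scene px (351,237), (376,268); top (332,258), (286,257)). The rack has pegs at top (294,196), (335,194), (374,193). tub0 is at top (222,266) and the cup at (220,225). Loose tubs are at (472,236) and (433,270), and the grinder is at (428,225). The blue tubs at top (213,175) and (311,143) are decoys. Next I'll fit poses from masks.

```bash
cat >> h.py <<'E'
from scipy.optimize import minimize
def boxpts(p,dims,z0):
    x,y,a=p;c,s=np.cos(a),np.sin(a)
    return np.array([[x+c*i*dims[0]/2-s*j*dims[1]/2,y+s*i*dims[0]/2+c*j*dims[1]/2,z0+k*dims[2]] for i in(-1,1) for j in(-1,1) for k in(0,1)])
def cylpts(p,d,h,z0):
    t=np.linspace(0,2*np.pi,33)
    return np.array([[p[0]+d/2*np.cos(a),p[1]+d/2*np.sin(a),z0+k*h] for a in t for k in(0,1)])
def sil(f,X):
    q=cv2.projectPoints(X,cv2.Rodrigues(np.array(f["R"]))[0],np.array(f["t"],float),f["mtx"],np.array(f["D"],float))[0]
    h=cv2.convexHull((q*16*4+32).astype(np.int32)) # 4x supersample
    m=np.zeros((480*4,640*4),np.uint8);cv2.fillConvexPoly(m,h,1,shift=4);return m
def fit(obs,fn,p0,step):
    ms=[(f,cv2.resize(m.astype(np.uint8),None,fx=4,fy=4,interpolation=0)) for f,m in obs]
    def cost(p):
        X=fn(p);return sum(1-(sil(f,X)&m).sum()/max(1,(sil(f,X)|m).sum()) for f,m in ms)
    S=np.vstack([p0]+[np.array(p0)+np.eye(len(p0))[i]*step[i] for i in range(len(p0))])
    o=minimize(cost,p0,method="Nelder-Mead",options=dict(initial_simplex=S,xatol=.1,fatol=1e-4,maxiter=120));return o.x,o.fun
def near(f,name,X,maxpx=14):
    q=proj(f,X);best=None
    for d in r.cut_out(f,name):
        v=np.argwhere(d["pixels"]);c=v.mean(0)
        if len(v)>20 and np.linalg.norm(c-q)<maxpx: return d["pixels"]
    return None
E
python3 - <<'E'
from h import *
F=[r.grab_frame(n) for n in("scene","top")]
save(F[1],"cropA.png",(190,130,510,320),2.5)
def go(lbl,name,fn,p0,step,zc):
    obs=[(f,m) for f in F if (m:=near(f,name,[p0[0],p0[1],zc])) is not None]
    for o in [obs]+[[x] for x in obs]*(len(obs)>1):
        if o:
            x,c=fit(o,fn,p0,step);print(lbl,len(o),x.round(2),round(c/len(o),3))
sh=lambda p:boxpts(p,(80,50,50),2)
go("shA","shaker2_mid",sh,[475,141,.1],[8,8,.2],27)
go("shB","shaker3_mid",sh,[468,4,-.2],[8,8,.2],27)
tb=lambda z:(lambda p:boxpts(p,(96,64,55),z+4))
go("tub0","tub0_mid",tb(4),[468,346,1.6],[8,8,.2],33)
go("tubA","tub1_mid",tb(0),[524,-440,0.],[8,8,.2],30)
go("tubB","tub2_mid",tb(0),[420,-313,0.],[8,8,.2],30)
go("grinder","grinder_mid",lambda p:cylpts(p,52,97,0),[565,-307],[8,8],50)
go("cup","cup",lambda p:cylpts(p,69,25,4),[607,355],[8,8],17)
E
```

```text
shA 2 [4.8625e+02 1.5031e+02 2.1000e-01] 0.086
shA 1 [4.8381e+02 1.4649e+02 2.1000e-01] 0.053
shA 1 [4.8663e+02 1.5100e+02 2.1000e-01] 0.07
shB 2 [ 4.7675e+02  3.6200e+00 -3.3000e-01] 0.082
shB 1 [ 4.7486e+02 -9.0000e-02 -3.3000e-01] 0.071
shB 1 [ 4.769e+02  4.070e+00 -3.400e-01] 0.067
tub0 2 [463.45 344.92   3.23] 0.115
tub0 1 [460.8  342.39   2.16] 0.254
tub0 1 [465.68 347.57   3.27] 0.142
tubA 2 [ 5.2587e+02 -4.4267e+02 -1.9000e-01] 0.16
tubA 1 [ 5.2171e+02 -4.5092e+02 -2.8000e-01] 0.205
tubA 1 [ 5.2670e+02 -4.4198e+02 -1.8000e-01] 0.042
tubB 2 [ 4.2066e+02 -3.0970e+02 -2.3000e-01] 0.114
tubB 1 [ 4.1422e+02 -3.1867e+02 -2.0000e-01] 0.046
tubB 1 [ 4.2232e+02 -3.0946e+02 -2.4000e-01] 0.057
grinder 2 [ 563.77 -302.22] 0.153
grinder 1 [ 558.65 -314.04] 0.184
grinder 1 [ 562.51 -301.18] 0.11
```

View pics/cropA.png

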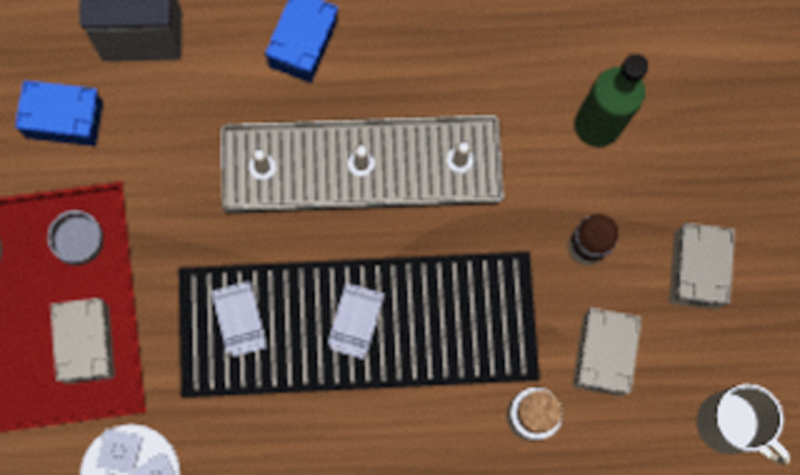

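```bash
cat > plan.py <<'E'
import sys
from h import *
from scipy.spatial.transform import Rotation as Ro
def plan(x,y,z,th=None):
    s=r.get_state();M=Ro.from_rotvec(s["orientation"]).as_matrix();h=np.arctan2(M[1,0],M[0,0])
    th=h if th is None else float(th); d=np.array([x,y,z],float)-s["position"]
    print("pos",s["position"].round(1),"th",h.round(3),"turn",round(np.degrees(h-th)/6,2),"then xyz units",(np.array([np.cos(th)*d[0]+np.sin(th)*d[1],np.sin(th)*d[0]-np.cos(th)*d[1],-d[2]])/25).round(2),"t",round(s["time_s"],1),"w",round(s["gripper_width"],1),"F",s["ft_force"].round(1))
if __name__=="__main__": plan(*map(float,sys.argv[1:]))
E
python3 plan.py 500.6 -6.4 110 -0.33
python3 - <<'E'
from h import *
F=[r.grab_frame(n) for n in("scene","top")]
for f in F:
    for d in r.cut_out(f,"rack")[:1]:
        x,c=fit([(f,d["pixels"])],lambda p:boxpts(p,(110,360,22),0),[688,-13,0.],[8,8,.1]);print("rack",x.round(3),round(c,3))
    for d in r.cut_out(f,"cup")[:3]:
        v=np.argwhere(d["pixels"]);print("cup",round(d["conf"],2),v.mean(0).round(1),len(v),d["rect"])
E
```

```text
pos [ 251.2 -599.5  182.2] th 0.397 turn 6.94 then xyz units [  1.75 -25.68   2.89] t 3.2 w 95.1 F [ 1.  -0.5 -0.8]
rack [ 6.85179e+02 -1.68690e+01 -1.20000e-02] 0.066
cup 0.91 [353.5 421.7] 8130 [339.4, 285.7, 506.7, 421.9]
rack [ 6.88529e+02 -1.30790e+01 -7.00000e-03] 0.063
cup 0.67 [254.4 202.8] 6073 [157.2, 202.0, 250.5, 305.3]
```

```bash
python3 -m jog '[[[0,0,0],1],[[0,0,0],1],[[0,0,0],1],[[0,0,0],1],[[0,0,0],1],[[0,0,0],1],[[0,0,0],0.94]]' && python3 -m jog '[[[0.2,-1,0],0],[[0.2,-1,0],0],[[0.2,-1,0],0],[[0.2,-1,0],0],[[0.2,-1,0],0],[[0.2,-1,0],0],[[0.2,-1,0],0],[[0.2,-1,0],0],[[0.15,-1,0],0],[[0,-1,0],0],[[0,-1,0],0],[[0,-1,0],0]]' && python3 -m jog '[[[0,-1,0],0],[[0,-1,0],0],[[0,-1,0],0],[[0,-1,0],0],[[0,-1,0],0],[[0,-1,0],0],[[0,-1,0],0],[[0,-1,0],0],[[0,-1,0],0],[[0,-1,0],0],[[0,-1,0.5],0],[[0,-1,0.5],0]]' && python3 -m jog '[[[0,-1,0.5],0],[[0,-0.7,1],0],[[0,0,0.4],0],[[0,0,0],0],[[0,0,0],0]]'; python3 plan.py 500.6 -6.4 8 -0.33
```

```text
time_s: 4.2
position: [251.2, -599.5, 182.3]
orientation: [3.098, -0.522, -0.0]
ft_force: [0.5, -0.2, 0.4]
gripper_width: 95.1
gripper_force: 0.0
time_s: 5.4
position: [390.1, -328.9, 182.4]
orientation: [3.099, -0.516, 0.0]
ft_force: [0.1, 0.4, -0.6]
gripper_width: 95.1
gripper_force: 0.0
time_s: 6.6
position: [487.7, -45.1, 157.7]
orientation: [3.099, -0.516, 0.003]
ft_force: [-0.1, -0.6, -0.5]
gripper_width: 95.1
gripper_force: 0.0
time_s: 7.1
position: [500.9, -6.5, 110.4]
orientation: [3.098, -0.517, 0.001]
ft_force: [0.4, -0.1, 0.1]
gripper_width: 95.4
gripper_force: 0.0
pos [500.9  -6.5 110.4] th -0.331 turn -0.01 then xyz units [-0.01 -0.    4.09] t 7.1 w 95.4 F [ 0.4 -0.1  0.1]
```

```bash
python3 -m jog '[[[0,0,1],0],[[0,0,1],0],[[0,0,1],0],[[0,0,0.6],0],[[0,0,0.3],0],[[0,0,0],0]]' && python3 -m jog '[[[0,0,0],0],[[0,0,0],0],[[0,0,0],0],[[0,0,0],0],[[0,0,0],0],[[0,0,0],0],[[0,0,0],0],[[0,0,0],0]]' 0.53 && python3 -m jog '[[[0,0,0],0],[[0,0,0],0],[[0,0,0],0]]' 0.52 && python3 -m jog '[[[0,0,0],0],[[0,0,0],0],[[0,0,0],0]]' 0.51
```

```text
time_s: 7.7
position: [500.6, -6.2, 12.1]
orientation: [3.099, -0.517, -0.001]
ft_force: [-0.6, 0.0, -0.8]
gripper_width: 95.1
gripper_force: 0.0
time_s: 8.5
position: [500.8, -6.0, 12.3]
orientation: [3.099, -0.516, 0.0]
ft_force: [0.0, -0.7, 0.1]
gripper_width: 50.5
gripper_force: 0.5
time_s: 8.8
position: [500.8, -5.9, 12.3]
orientation: [3.099, -0.516, 0.0]
ft_force: [-0.2, -0.7, 1.8]
gripper_width: 49.7
gripper_force: 20.7
time_s: 9.1
position: [500.8, -5.9, 12.3]
orientation: [3.099, -0.516, 0.0]
ft_force: [0.3, -0.7, 0.5]
gripper_width: 49.5
gripper_force: 30.0
```

```bash
python3 -m jog '[[[0,0,0],0],[[0,0,0],0],[[0,0,0],0]]' 0.526 && python3 -m jog '[[[0,0,-0.3],0],[[0,0,-0.3],0],[[0,0,-0.3],0],[[0,0,-0.3],0],[[0,0,-0.3],0],[[0,0,-0.3],0],[[0,0,0],0]]'; python3 - <<'E'
from h import *
f=r.grab_frame("scene");save(f,"lift1.png",(270,170,430,290),5)
E
```

```text
time_s: 9.4
position: [500.8, -5.8, 12.3]
orientation: [-3.099, 0.516, -0.0]
ft_force: [0.2, -2.0, 1.2]
gripper_width: 50.0
gripper_force: 0.9
time_s: 10.1
position: [501.9, -5.9, 58.9]
orientation: [-3.099, 0.516, -0.004]
ft_force: [0.2, 0.6, 0.6]
gripper_width: 50.6
gripper_force: 0.0
```

View pics/lift1.png

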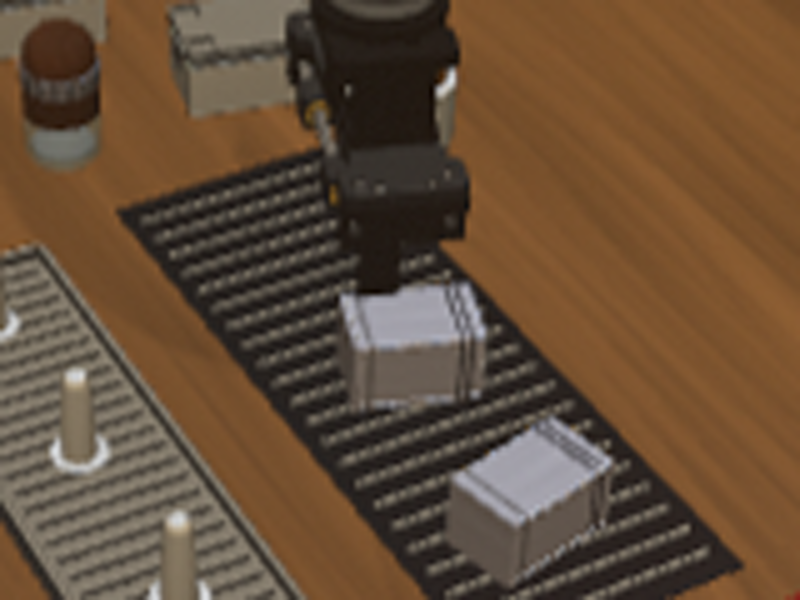

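The shaker slipped out of the light grip and still lies on the mat at about the same pose. I'll regrip a bit tighter.

```bash
python3 -m jog '[[[0,0,0],0],[[0,0,0],0],[[0,0,0],0]]' 0.56 && python3 -m jog '[[[0,0,0.6],0],[[0,0,0.6],0],[[0,0,0.6],0],[[0,0,0],0]]' && python3 -m jog '[[[0,0,0],0],[[0,0,0],0],[[0,0,0],0],[[0,0,0],0]]' 0.523 && python3 -m jog '[[[0,0,-0.2],0],[[0,0,-0.2],0],[[0,0,-0.2],0],[[0,0,-0.2],0],[[0,0,-0.2],0],[[0,0,-0.2],0],[[0,0,0],0]]';python3 - <<'E'
from h import *
f=r.grab_frame("scene");save(f,"lift2.png",(310,190,420,290),4)
E
```

```text
time_s: 10.45
position: [500.3, -5.8, 56.7]
orientation: [3.099, -0.516, -0.002]
ft_force: [-0.9, -0.6, 0.3]
gripper_width: 53.4
gripper_force: 0.0
time_s: 10.85
position: [497.6, -5.5, 8.3]
orientation: [3.099, -0.516, -0.011]
ft_force: [-0.4, -0.7, 0.0]
gripper_width: 53.2
gripper_force: 0.0
time_s: 11.25
position: [501.1, -5.9, 12.7]
orientation: [-3.099, 0.516, -0.001]
ft_force: [-0.7, -0.1, -2.0]
gripper_width: 50.0
gripper_force: 9.7
time_s: 11.95
position: [501.5, -5.9, 43.3]
orientation: [-3.099, 0.516, -0.003]
ft_force: [-0.2, -0.4, -0.8]
gripper_width: 49.9
gripper_force: 9.8
```

View pics/lift2.png

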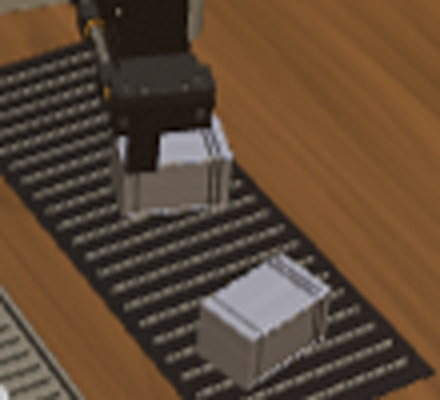

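Held level at 9.8 N. Next I'll raise it and loosen in small steps, so it pivots mouth-down under gravity.

```bash
cat > look.py <<'E'
from h import *
s=r.get_state();p=s["position"]-[0,0,10]
for n in ("scene",):
    f=r.grab_frame(n);q=proj(f,p)
    for d in r.cut_out(f,"shaker2_mid"):
        v=np.argwhere(d["pixels"])
        if len(v)>20 and np.linalg.norm(v.mean(0)-q)<40: print(n,"tcp px",q.round(),"centroid",v.mean(0).round(1),"rect",np.round(d["rect"]),len(v))
E
python3 -m jog '[[[0,0,-0.3],0],[[0,0,-0.3],0],[[0,0,-0.3],0],[[0,0,0],0]]'|grep -E 'posi|gri' && python3 look.py; python3 -m jog '[[[0,0,0],0],[[0,0,0],0],[[0,0,0],0]]' 0.524|grep -E 'gri'; python3 look.py;  python3 -m jog '[[[0,0,0],0],[[0,0,0],0],[[0,0,0],0]]' 0.525|grep -E 'gri'; python3 look.py
```

```text
position: [502.0, -6.0, 66.6]
gripper_width: 50.1
gripper_force: 9.8
gripper_width: 50.0
gripper_force: 3.0
gripper_width: 50.3
gripper_force: 2.8
```

```bash
python3 - <<'E'
from h import *
f=r.grab_frame("scene");save(f,"lift3.png",(310,170,420,290),4)
print(r.get_state()["gripper_force"])
E
```

```text
2.8027002280578017
```

View pics/lift3.png

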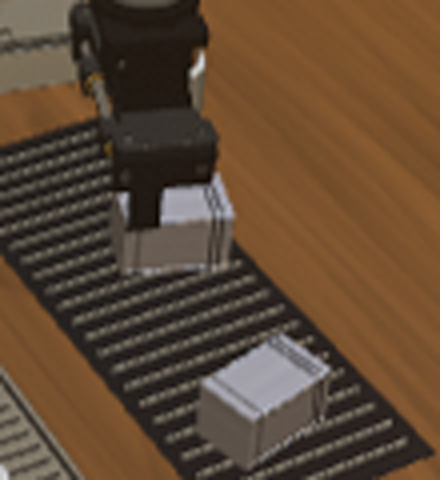

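```bash
python3 -m jog '[[[0,0,0],0],[[0,0,0],0]]' 0.515|grep gri; python3 -c "
from plant import r
s=r.get_state();print(s['q'].round(2),s['time_s'])
import plan;plan.plan(500,-6,66,0);plan.plan(540,50,66,3.13);plan.plan(540,50,66,-3.13)"
```

```text
gripper_width: 49.5
gripper_force: 30.0
[-0.12 -0.1   2.09 -0.    1.16  1.78] 13.55
pos [500.8  -5.8  64.8] th -0.33 turn -3.15 then xyz units [-0.03  0.01 -0.05] t 13.6 w 49.5 F [ 0.6  0.2 -1.5]
pos [500.8  -5.8  64.8] th -0.33 turn -33.04 then xyz units [-1.54  2.25 -0.05] t 13.6 w 49.5 F [ 0.6  0.2 -1.5]
pos [500.8  -5.8  64.8] th -0.33 turn 26.74 then xyz units [-1.6   2.22 -0.05] t 13.6 w 49.5 F [ 0.6  0.2 -1.5]
```

```bash
python3 -m jog '[[[0,0,-0.5],-1],[[0,0,-0.5],-1],[[0,0,0],-1],[[0,0,0],-1],[[0,0,0],-1],[[0,0,0],-1],[[0,0,0],-1],[[0,0,0],-1],[[0,0,0],-1],[[0,0,0],-1],[[0,0,0],-1],[[0,0,0],-1]]' >/dev/null; python3 -m jog '[[[0,0,0],-1],[[0,0,0],-1],[[0,0,0],-1],[[0,0,0],-1],[[0,0,0],-1],[[0,0,0],-1],[[0,0,0],-1],[[0,0,0],-1],[[0,0,0],-1],[[0,0,0],-1],[[0,0,0],-1],[[0,0,0],-1]]' >/dev/null; python3 -m jog '[[[0,0,0],-1],[[0,0,0],-1],[[0,0,0],-1],[[0,0,0],-1],[[0,0,0],-1],[[0,0,0],-1],[[0,0,0],-1],[[0,0,0],-1],[[0,0,0],-1],[[0,0,0],0],[[0,0,0],0]]'; python3 plan.py 535 -15 40 3.13
```

```text
time_s: 17.05
position: [500.7, -5.8, 89.8]
orientation: [-0.028, -3.141, -0.0]
ft_force: [-0.0, 0.9, -1.9]
gripper_width: 49.5
gripper_force: 30.0
pos [500.7  -5.8  89.8] th 3.124 turn -0.06 then xyz units [-1.38 -0.35  1.99] t 17.1 w 49.5 F [-0.   0.9 -1.9]
```

```bash
python3 -m jog '[[[-0.9,-0.36,0],0],[[-0.8,0,0.5],0],[[0,0,0.8],0],[[0,0,0.8],0],[[0,0,0.5],0],[[0,0,0.3],0],[[0,0,0],0],[[0,0,0],0]]'; python3 - <<'E'
from h import *
f=r.grab_frame("scene");save(f,"piv0.png",(260,190,380,280),5)
E
```

```text
time_s: 17.85
position: [543.6, -15.5, 18.0]
orientation: [0.025, 3.14, -0.0]
ft_force: [0.0, 0.5, -1.3]
gripper_width: 49.3
gripper_force: 30.0
```

View pics/piv0.png

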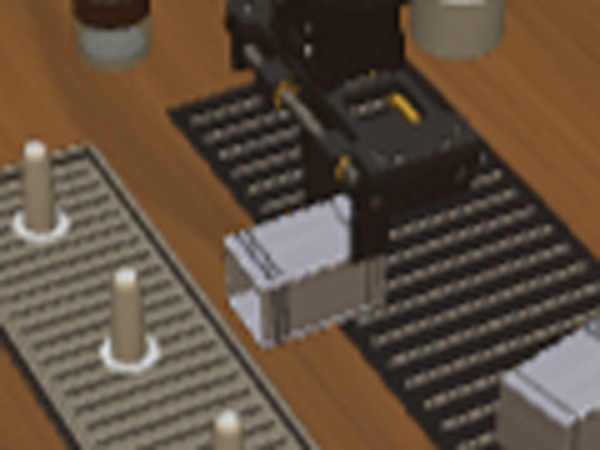

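The mouth (crop px ~(245,290)) now faces the rack's front wall. I'll ease the grip slightly and press forward gently.

```bash
python3 -m jog '[[[-0.2,0,0.1],0],[[-0.2,0,0.1],0],[[-0.2,0,0],0],[[-0.1,0,0],0],[[0,0,0],0]]' 0.521|grep -vE 'ori'; for i in 1 ; do python3 -m jog '[[[-0.1,0,0],0],[[-0.1,0,0],0],[[0,0,0],0]]'|grep -vE 'ori'; done;  python3 -m jog '[[[-0.1,0,0],0],[[-0.1,0,0],0],[[0,0,0],0]]'|grep -vE 'ori'
```

```text
time_s: 18.4
position: [558.9, -16.0, 12.5]
ft_force: [-9.2, -1.9, 7.5]
gripper_width: 49.8
gripper_force: 16.9
time_s: 18.7
position: [560.9, -16.0, 12.1]
ft_force: [-16.8, -0.8, 12.8]
gripper_width: 50.0
gripper_force: 17.5
time_s: 19.0
position: [564.4, -16.0, 11.4]
ft_force: [-19.4, -1.4, 14.1]
gripper_width: 49.6
gripper_force: 18.3
```

```bash
python3 -m jog '[[[0.4,0,0],0],[[0,0,-0.4],0],[[0,0,-0.2],0],[[0,0,0],0]]' 0.522|grep -vE 'ori';  python3 -m jog '[[[-0.1,0,0],0],[[0,0,0],0]]'|grep -E 'pos|for';python3 -m jog '[[[-0.1,0,0],0],[[0,0,0],0]]'|grep -E 'pos|for';python3 -m jog '[[[-0.1,0,0],0],[[0,0,0],0]]'|grep -E 'pos|for'; python3 - <<'E'
from h import *
f=r.grab_frame("scene");save(f,"piv1.png",(260,190,380,280),5)
E
```

```text
time_s: 19.4
position: [562.6, -16.0, 29.2]
ft_force: [-0.1, 0.4, -1.5]
gripper_width: 49.5
gripper_force: 14.5
position: [563.6, -15.8, 27.3]
ft_force: [-0.5, -0.4, -2.0]
gripper_force: 14.5
position: [564.6, -15.8, 26.6]
ft_force: [-2.7, 0.0, -0.3]
gripper_force: 14.5
position: [565.5, -15.8, 26.3]
ft_force: [-7.2, -0.2, 2.4]
gripper_force: 14.5
```

View pics/piv1.png

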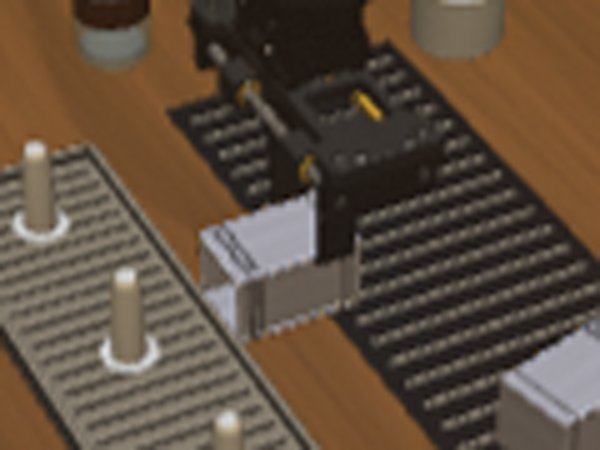

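```bash
python3 -m jog '[[[0,0,0.2],0],[[0,0,0],0]]'|grep -E 'pos|for';  python3 -m jog '[[[-0.14,0,-0.34],0],[[-0.14,0,-0.34],0],[[0,0,0],0]]'|grep -E 'pos|for';python3 -m jog '[[[-0.22,0,-0.3],0],[[-0.22,0,-0.3],0],[[0,0,0],0]]'|grep -E 'pos|for'; python3 - <<'E'
from h import *
f=r.grab_frame("scene");save(f,"piv2.png",(260,190,380,280),5)
E
```

```text
position: [565.5, -15.7, 20.9]
ft_force: [-7.1, 0.6, 0.8]
gripper_force: 14.5
position: [577.2, -16.1, 41.6]
ft_force: [-2.0, 0.2, -0.0]
gripper_force: 14.0
position: [589.0, -16.5, 56.7]
ft_force: [0.7, -0.6, -0.6]
gripper_force: 13.9
```

View pics/piv2.png

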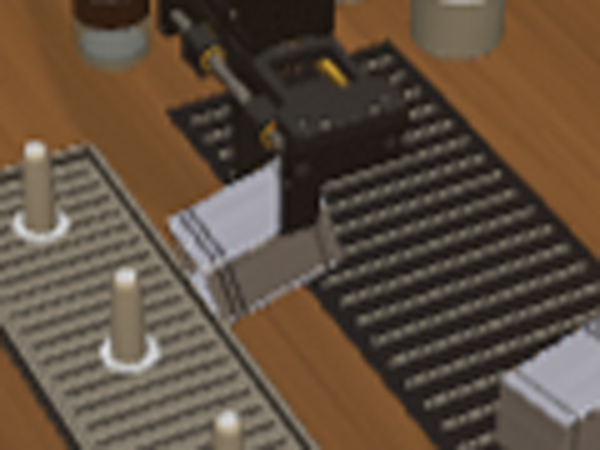

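It works: the shaker is tilted about 25° mouth-down against the rim. I'll continue the arc.

```bash
python3 -m jog '[[[-0.27,0,-0.2],0],[[-0.27,0,-0.2],0],[[0,0,0],0]]'|grep -E 'pos|for';  python3 -m jog '[[[-0.33,0,-0.14],0],[[-0.33,0,-0.14],0],[[0,0,0],0]]'|grep -E 'pos|for';python3 -m jog '[[[-0.36,0,-0.05],0],[[-0.36,0,-0.05],0],[[0,0,0],0]]'|grep -E 'pos|for'; python3 - <<'E'
from h import *
f=r.grab_frame("scene");save(f,"piv3.png",(260,190,380,280),5)
E
```

```text
position: [601.4, -16.6, 65.5]
ft_force: [0.7, 1.3, -1.2]
gripper_force: 13.9
position: [617.8, -16.8, 72.2]
ft_force: [0.1, 0.2, -1.4]
gripper_force: 13.9
position: [634.8, -17.0, 73.8]
ft_force: [-1.1, -0.6, -1.4]
gripper_force: 13.6
```

View pics/piv3.png

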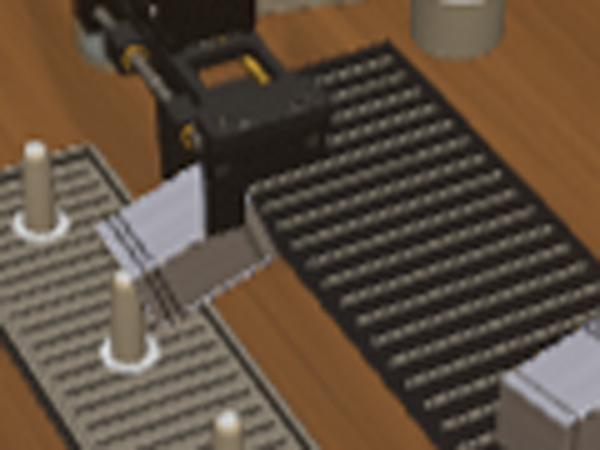

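The wall contact was lost, leaving it tilted about 30°. But the mouth is now over peg 2, so I can use the peg as a hook: moving +x pushes the near wall back and uprights the shaker over the peg.

```bash
for k in 1 2; do :; done; python3 -m jog '[[[-0.25,0.06,0],0],[[-0.25,0,0],0],[[0,0,0],0]]'|grep -E 'pos|for';  python3 -m jog '[[[-0.25,0,0],0],[[-0.25,0,0],0],[[0,0,0],0]]'|grep -E 'pos|for';python3 -m jog '[[[-0.25,0,0],0],[[-0.25,0,0],0],[[0,0,0],0]]'|grep -E 'pos|for'; python3 - <<'E'
from h import *
f=r.grab_frame("scene");save(f,"piv4.png",(230,190,350,280),5)
E
```

```text
position: [647.4, -15.5, 73.7]
ft_force: [0.3, 0.3, -1.6]
gripper_force: 12.5
position: [660.1, -15.9, 73.9]
ft_force: [-0.9, 0.1, -1.0]
gripper_force: 11.7
position: [672.5, -16.1, 73.9]
ft_force: [-1.7, 1.1, -1.2]
gripper_force: 11.2
```

View pics/piv4.png

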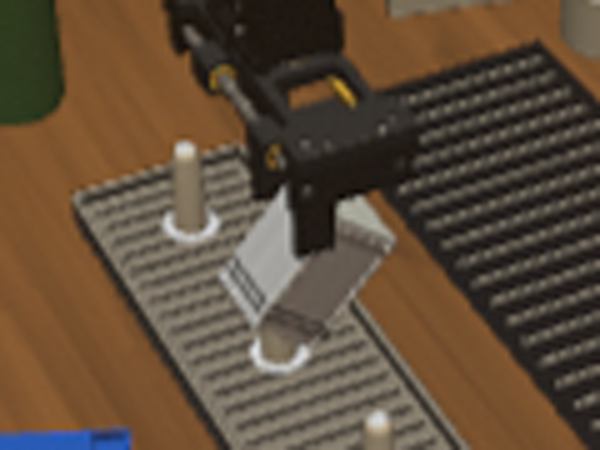

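The peg is inside the mouth (crop ~(280,340)) and the tilt is now about 55–60°. I'll keep going to upright.

```bash
python3 -m jog '[[[-0.25,0,0],0],[[-0.25,0,0],0],[[0,0,0],0]]'|grep -E 'pos|for';  python3 -m jog '[[[-0.25,0,0],0],[[-0.15,0,0],0],[[0,0,0],0]]'|grep -E 'pos|for';python3 -m jog '[[[-0.2,0,0],0],[[0,0,0],0],[[0,0,0],0]]'|grep -E 'pos|for'; python3 -m jog '[[[0.12,0,0.1],0],[[0.12,0,0.2],0],[[0.12,0,0.2],0],[[0,0,0],0]]'|grep -E 'pos|for'; python3 -m jog '[[[0,0,0.1],0],[[0,0,0.1],0],[[0,0,0],0]]'|grep -E 'pos|for'; python3 - <<'E'
from h import *
f=r.grab_frame("scene");save(f,"piv5.png",(230,190,350,280),5)
E
```

```text
position: [684.9, -16.3, 73.8]
ft_force: [-0.3, -0.8, -1.5]
gripper_force: 10.9
position: [694.4, -16.4, 73.5]
ft_force: [-1.6, -0.6, -0.9]
gripper_force: 10.7
position: [699.1, -16.5, 73.7]
ft_force: [-1.3, 0.2, -0.9]
gripper_force: 10.5
position: [688.9, -16.2, 59.9]
ft_force: [-0.4, -0.5, -2.4]
gripper_force: 10.5
position: [690.3, -16.3, 56.1]
ft_force: [0.2, -0.3, -0.6]
gripper_force: 10.5
```

View pics/piv5.png

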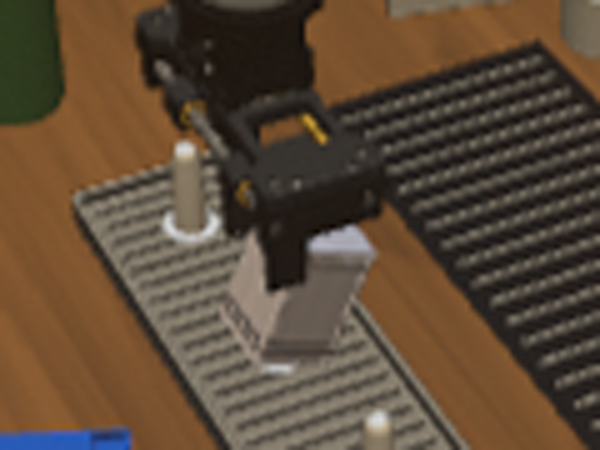

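Nearly upright, the near edge close to the deck. I'll press it down flat, then release.

```bash
python3 -m jog '[[[0,0,0.12],0],[[0,0,0],0]]'|grep -E 'pos|ft_f';  python3 -m jog '[[[0,0,0.12],0],[[0,0,0],0]]'|grep -E 'pos|ft_f'; python3 -m jog '[[[0,0,0.12],0],[[0,0,0],0]]'|grep -E 'pos|ft_f'; python3 -m jog '[[[0,0,0.12],0],[[0,0,0],0]]'|grep -E 'pos|ft_f'
```

```text
position: [691.4, -16.4, 54.8]
ft_force: [1.2, 0.1, 3.1]
position: [693.2, -16.7, 54.0]
ft_force: [1.8, 0.3, 7.8]
position: [695.0, -16.8, 52.9]
ft_force: [3.0, 0.1, 13.2]
position: [696.5, -16.9, 51.5]
ft_force: [3.5, -0.3, 13.6]
```

```bash
python3 -m jog '[[[0,0,0],0],[[0,0,0],0],[[0,0,0],0]]' 0.528|grep -E 'pos|for'; python3 -m jog '[[[0,0,0],0],[[0,0,0],0],[[0,0,0],0],[[0,0,-0.3],0],[[0,0,-1],0],[[0,0,-1],0],[[0,0,-1],0],[[0,0,-1],0],[[0,0,-0.7],0],[[0.8,0,0],0],[[0.8,0,0],0],[[0.8,0,0],0]]' 0.62|grep -E 'pos|for'; cat > hung.py <<'E'
from h import *
import sys
x0,y0=map(float,sys.argv[1:3])
for n in("scene","top"):
    f=r.grab_frame(n);m=near(f,"shaker2_mid",[x0,y0,54])
    if m is None: print(n,"no mask");continue
    for lab,d,z in(("upright",(50,50,80),14),("tilted/side",(80,50,50),14)):
        x,c=fit([(f,m)],lambda p:boxpts(p,d,z),[x0,y0,0.],[6,6,.15]);print(n,lab,x.round(2),round(c,3))
E
python3 hung.py 690 -15
```

```text
position: [689.2, -16.3, 43.2]
ft_force: [0.7, -1.0, -0.0]
gripper_force: 0.1
position: [629.4, -15.4, 169.5]
ft_force: [0.3, 1.4, -0.7]
gripper_force: 0.0
scene no mask
top no mask
```

```bash
python3 -m jog '[[[1,0.5,0],1],[[1,0.5,0],1],[[1,0.5,0],1],[[1,0.5,0],1],[[0.6,0,0],1],[[0,0,0],1],[[0,0,0],1],[[0,0,0],1],[[0,0,0],1],[[0,0,0],1],[[0,0,0],1],[[0,0,0],1]]' 0.8 >/dev/null; python3 -m jog '[[[0,0,0],1],[[0,0,0],1],[[0,0,0],1],[[0,0,0],1],[[0,0,0],1],[[0,0,0],1],[[0,0,0],1],[[0,0,0],1],[[0,0,0],1],[[0,0,0],1],[[0,0,0],1],[[0,0,0],1]]' >/dev/null;python3 -m jog '[[[0,0,0],1],[[0,0,0],1],[[0,0,0],1],[[0,0,0],1],[[0,0,0],0]]'|grep -E 'time|pos|for';python3 hung.py 690 -15; python3 - <<'E'
from h import *
for n in("scene","top"):
    f=r.grab_frame(n)
    m=near(f,"shaker2_mid",[485,149,27],25)
    if m is not None:
        x,c=fit([(f,m)],lambda p:boxpts(p,(80,50,50),2),[485,149,.21],[8,8,.2]);print(n,x.round(2),round(c,3))
    for k in ("shaker2_mid","shaker2_mouth"): print(n,k,[(round(d["conf"],2),np.round(d["at"]).tolist(),atz(f,d["at"],27)[:2].round().tolist()) for d in r.spot_point(f,k)])
E
```

```text
time_s: 29.85
position: [528.1, 57.0, 169.5]
ft_force: [-0.3, -1.1, 0.2]
gripper_force: 0.0
scene no mask
top upright [ 6.9359e+02 -1.6280e+01 -3.0000e-02] 0.296
top tilted/side [ 6.8951e+02 -1.6360e+01 -4.0000e-02] 0.437
scene [5.2284e+02 1.7986e+02 2.5000e-01] 0.046
scene shaker2_mid [(0.81, [282.0, 374.0], [513.0, 187.0]), (0.51, [346.0, 380.0], [619.0, 380.0])]
scene shaker2_mouth [(0.95, [275.0, 379.0], [487.0, 170.0])]
top [5.2395e+02 1.8501e+02 3.1000e-01] 0.195
top shaker2_mid [(0.47, [226.0, 221.0], [596.0, 355.0]), (0.36, [197.0, 292.0], [685.0, 123.0])]
top shaker2_mouth [(0.54, [267.0, 224.0], [463.0, 345.0])]
```

Shaker A was knocked aside, as the task said could happen: it's now at about (523,182), yaw 0.27. I'll go for it there.

```bash
python3 plan.py 548.6 189.4 110 0.27
```

```text
pos [527.2  57.  169.3] th 0.194 turn -0.73 then xyz units [ 2.24 -4.88  2.37] t 30.4 w 76.1 F [-0.1 -0.3  0.1]
```

```bash
python3 -m jog '[[[0,0,0],-0.73],[[0.5,-1,0],0],[[0.5,-1,0],0],[[0.5,-1,0],0],[[0.5,-1,0],0],[[0.24,-0.88,0.5],0],[[0,0,0.87],0],[[0,0,1],0],[[0,0,0],0]]' 1|grep -E 'pos|for'; python3 -m jog '[[[0,0,1],0],[[0,0,1],0],[[0,0,1],0],[[0,0,0.6],0],[[0,0,0.28],0],[[0,0,0],0]]'|grep -E 'pos|for'; python3 -m jog '[[[0,0,0],0],[[0,0,0],0],[[0,0,0],0],[[0,0,0],0],[[0,0,0],0],[[0,0,0],0],[[0,0,0],0],[[0,0,0],0],[[0,0,0],0]]' 0.51; python3 - <<'E'
from h import *
f=r.grab_frame("scene");s=r.get_state()["position"]
m=near(f,"shaker2_mid",[523,182,27],25)
if m is not None:
    for z in(0,2):
        x,c=fit([(f,m)],lambda p:boxpts(p,(80,50,50),z),[523,182,.27],[8,8,.2]);print(x.round(2),round(c,3))
E
```

```text
position: [545.6, 189.0, 105.8]
ft_force: [0.7, 0.2, -0.6]
gripper_force: 0.0
position: [548.5, 189.4, 12.8]
ft_force: [0.1, 0.0, 0.0]
gripper_force: 0.0
time_s: 32.85
position: [548.7, 189.4, 13.1]
orientation: [3.113, 0.423, 0.0]
ft_force: [0.4, -0.2, 0.6]
gripper_width: 49.2
gripper_force: 29.8
[5.2038e+02 1.8025e+02 2.8000e-01] 0.44
[5.2205e+02 1.8173e+02 2.9000e-01] 0.442
```

```bash
python3 -m jog '[[[0,0,-0.6],0],[[0,0,-1],0],[[-0.4,1,-1],0],[[0,1,-0.6],-1],[[0,1,0],-1],[[0,0,0],-1],[[0,0,0],-1],[[0,0,0],-1],[[0,0,0],-1],[[0,0,0],-1],[[0,0,0],-1],[[0,0,0],-1]]' |grep for; python3 -m jog '[[[0,0,0],-1],[[0,0,0],-1],[[0,0,0],-1],[[0,0,0],-1],[[0,0,0],-1],[[0,0,0],-1],[[0,0,0],-1],[[0,0,0],-1],[[0,0,0],-1],[[0,0,0],-1],[[0,0,0],-1],[[0,0,0],-1]]' |grep for; python3 -m jog '[[[0,0,0],-1],[[0,0,0],-1],[[0,0,0],-1],[[0,0,0],-1],[[0,0,0],-1],[[0,0,0],-1],[[0,0,0],-0.3],[[0,0,0],0]]'|grep for; python3 plan.py 550 115 22 3.13
```

```text
ft_force: [0.0, -0.6, -2.0]
gripper_force: 29.8
ft_force: [-0.6, -0.4, -1.3]
gripper_force: 29.8
ft_force: [0.1, 0.5, -1.8]
gripper_force: 29.8
pos [561.4 115.4  93.7] th 3.129 turn -0.01 then xyz units [ 0.46 -0.02  2.87] t 36.1 w 49.6 F [ 0.1  0.5 -1.8]
```

```bash
python3 -m jog '[[[0.34,0,0],0],[[0,0,1],0],[[0,0,1],0],[[0,0,0.5],0],[[0,0,0.25],0],[[0,0,0],0]]' |grep -E 'pos|for'; python3 -m jog '[[[0,0,0],0],[[-0.1,0,0],0],[[0,0,0],0]]' 0.522 |grep -E 'pos|for'; python3 -m jog '[[[-0.1,0,0],0],[[0,0,0],0]]' |grep -E 'pos|ft_for'; python3 -m jog '[[[-0.1,0,0],0],[[0,0,0],0]]' |grep -E 'pos|ft_for'; python3 -m jog '[[[-0.1,0,0],0],[[0,0,0],0]]' |grep -E 'pos|ft_for'
```

```text
position: [552.4, 115.4, 23.8]
ft_force: [-0.6, -0.1, -1.5]
gripper_force: 29.8
position: [556.7, 115.5, 25.5]
ft_force: [0.1, -0.6, -1.2]
gripper_force: 16.2
position: [558.6, 115.4, 24.7]
ft_force: [-0.0, 0.4, -1.5]
position: [560.8, 115.3, 24.4]
ft_force: [0.2, -0.4, -1.6]
position: [561.7, 115.3, 23.9]
ft_force: [-5.2, -0.8, 1.9]
```

```bash
python3 -m jog '[[[-0.16,0,-0.3],0],[[-0.16,0,-0.3],0],[[0,0,0],0]]' |grep -E 'pos|ft_for'; python3 -m jog '[[[-0.26,0,-0.28],0],[[-0.26,0,-0.28],0],[[0,0,0],0]]' |grep -E 'pos|ft_for'; python3 -m jog '[[[-0.3,0,-0.22],0],[[0,0,0],0]]' |grep -E 'pos|ft_for'
```

```text
position: [573.1, 115.3, 41.4]
ft_force: [-0.8, -0.4, -0.6]
position: [586.3, 115.1, 55.3]
ft_force: [-0.9, -0.1, -0.6]
position: [593.0, 115.0, 59.8]
ft_force: [-0.5, -0.3, -0.9]
```

```bash
cat > tilt.py <<'E'
from h import *
p=r.get_state()["position"];g=p+[0,0,19]
f=r.grab_frame("scene")
def aty(rc):
    c,d=ray(f,rc);return c+d*(p[1]-c[1])/d[1]
o={}
for k in("shaker2_mid","shaker2_mouth"):
    L=[(d["conf"],aty(d["at"])) for d in r.spot_point(f,k)];L=[(c,X) for c,X in L if np.linalg.norm(X-g)<110]
    for c,X in L:print(k,round(c,2),"rel grip xz",(X-g)[[0,2]].round(1))
    if L:o[k]=L[0][1]
if len(o)==2:
    v=o["shaker2_mouth"]-o["shaker2_mid"];print("len",np.hypot(v[0],v[2]).round(),"alpha deg",np.degrees(np.arctan2(-v[2],v[0])).round())
for d in r.cut_out(f,"shaker2_mid"):
    v=np.argwhere(d["pixels"])
    if len(v)>30:
        X=aty(v.mean(0))
        if np.linalg.norm(X-g)<110: print("mask centroid rel",(X-g)[[0,2]].round(1),len(v))
E
python3 tilt.py
```

```text
shaker2_mid 0.59 rel grip xz [  9.6 -16.4]
shaker2_mouth 0.65 rel grip xz [ 40.2 -42.9]
len 41.0 alpha deg 41.0
mask centroid rel [ 16.2 -15.6] 684
```

Tilt is 41°. Next I'll raise it above peg 1 and use the hook move.

```bash
python3 -m jog '[[[0,0,-0.7],0],[[0,0,-0.6],0],[[-0.7,0,0],0],[[-0.8,0,0],0],[[-0.7,0,0],0],[[0,0,0],0]]' |grep -E 'pos|for'; python3 tilt.py; python3 -m jog '[[[-0.25,0,0],0],[[-0.25,0,0],0],[[0,0,0],0]]' |grep -E 'pos|ft_for';  python3 -m jog '[[[-0.25,0,0],0],[[-0.25,0,0],0],[[0,0,0],0]]' |grep -E 'pos|ft_for'; python3 tilt.py
```

```text
position: [648.2, 114.1, 92.0]
ft_force: [-0.3, 0.0, -0.9]
gripper_force: 9.6
shaker2_mid 0.6 rel grip xz [ 11.8 -17.9]
shaker2_mouth 0.66 rel grip xz [ 43.5 -41.7]
len 40.0 alpha deg 37.0
mask centroid rel [ 12.2 -20. ] 736
position: [659.6, 114.1, 91.4]
ft_force: [0.4, 0.3, -1.6]
position: [672.3, 113.9, 91.3]
ft_force: [-0.1, -0.2, -0.9]
shaker2_mid 0.97 rel grip xz [  4.1 -14.1]
shaker2_mouth 0.8 rel grip xz [ 30.  -57.5]
len 51.0 alpha deg 59.0
mask centroid rel [  0.  -25.4] 736
```

```bash
python3 -m jog '[[[-0.25,0,0],0],[[-0.25,0,0],0],[[0,0,0],0]]' |grep -E 'pos|for';  python3 -m jog '[[[-0.25,0,0],0],[[-0.25,0,0],0],[[0,0,0],0]]' |grep -E 'pos|ft_for'; python3 -m jog '[[[-0.12,0,0.1],0],[[0,0,0],0]]' |grep -E 'pos|ft_for'; python3 tilt.py;  python3 -m jog '[[[0.2,0,0.2],0],[[0.2,0,0.2],0],[[0,0,0.2],0],[[0,0,0.2],0],[[0,0,0],0]]' |grep -E 'pos|for'; python3 tilt.py
```

```text
position: [684.8, 113.8, 91.4]
ft_force: [-1.4, -0.2, -1.2]
gripper_force: 8.7
position: [697.2, 113.6, 91.1]
ft_force: [-1.1, 0.9, -1.7]
position: [699.5, 113.6, 88.3]
ft_force: [-0.3, 0.2, -1.9]
shaker2_mid 0.98 rel grip xz [-15.7 -22.6]
shaker2_mouth 0.57 rel grip xz [ -2.7 -67.2]
shaker2_mouth 0.54 rel grip xz [ -18.5 -102.7]
len 46.0 alpha deg 74.0
mask centroid rel [-13.8 -28.5] 673
position: [688.6, 113.6, 67.4]
ft_force: [-0.6, -0.3, -1.5]
gripper_force: 8.4
shaker2_mid 0.89 rel grip xz [-11.7 -20.5]
shaker2_mouth 0.65 rel grip xz [  5.1 -56.1]
len 39.0 alpha deg 65.0
mask centroid rel [-12.7 -29.6] 630
mask centroid rel [59.4 37. ] 2412
```

```bash
python3 -m jog '[[[0,0,0.2],0],[[0,0,0.1],0],[[0,0,0],0]]' |grep -E 'pos|ft_for'; python3 -m jog '[[[0,0,0.12],0],[[0,0,0],0]]' |grep -E 'pos|ft_for';python3 -m jog '[[[0,0,0.12],0],[[0,0,0],0]]' |grep -E 'pos|ft_for';python3 -m jog '[[[0,0,0.12],0],[[0,0,0],0]]' |grep -E 'pos|ft_for';python3 -m jog '[[[0,0,0.12],0],[[0,0,0],0]]' |grep -E 'pos|ft_for'; python3 tilt.py
```

```text
position: [690.9, 113.6, 62.8]
ft_force: [0.1, 0.0, 2.9]
position: [692.7, 113.6, 62.1]
ft_force: [0.9, -0.6, 8.5]
position: [694.2, 113.6, 60.8]
ft_force: [3.0, -1.5, 12.5]
position: [695.4, 113.6, 59.1]
ft_force: [3.6, -1.6, 13.9]
position: [696.6, 113.5, 57.3]
ft_force: [4.5, -1.5, 16.0]
shaker2_mid 0.75 rel grip xz [-15.   -7.7]
shaker2_mouth 0.62 rel grip xz [  0.9 -55.6]
len 50.0 alpha deg 72.0
mask centroid rel [-14.7 -26.1] 607
```

```bash
python3 -m jog '[[[0,0,0],0],[[0,0,0],0],[[0,0,0],0]]' 0.528|grep -E 'pos|for'; python3 -m jog '[[[0,0,0],0],[[0,0,0],0],[[0,0,0],0],[[0,0,-0.3],0],[[0,0,-1],0],[[0,0,-1],0],[[0,0,-1],0],[[0,0,-1],0],[[0,0,-0.5],0],[[1,0.5,0],0],[[1,0.5,0],0],[[1,0,0],0]]' 0.62|grep -E 'pos|for'; python3 -m jog '[[[1,-1,0],0],[[1,-1,0],0],[[1,-1,0],0],[[1,-1,0],0],[[1,-1,0],0],[[0,-1,0],0],[[0,-1,0],0],[[0,-1,0],0],[[0,-1,0],0],[[0,-1,0],0],[[0,-1,0],0],[[0,0,0],0]]' 1|grep -E 'pos|time'; python3 hung.py 690 -16; python3 hung.py 690 114
python3 - <<'E'
from h import *
f=r.grab_frame("scene");a=f["img"][200:310,220:340,::-1];g=r.grab_frame("top");b=g["img"][160:225,270:390,::-1]
i=np.vstack([a,b,]);cv2.imwrite("pics/hung.png",cv2.resize(i,None,fx=3.4,fy=3.4,interpolation=2))
E
```

```text
position: [688.6, 113.6, 48.2]
ft_force: [-0.2, -0.3, 0.5]
gripper_force: 0.2
position: [613.7, 140.7, 169.0]
ft_force: [0.3, -0.5, 0.3]
gripper_force: 0.0
time_s: 45.95
position: [486.0, -135.8, 169.1]
scene no mask
top no mask
scene upright [ 6.9170e+02  1.0897e+02 -3.0000e-02] 0.053
scene tilted/side [682.12  95.08   0.84] 0.212
top upright [ 6.9671e+02  1.1679e+02 -1.0000e-02] 0.064
top tilted/side [6.9570e+02 1.1754e+02 4.0000e-02] 0.267
```

View pics/hung.png

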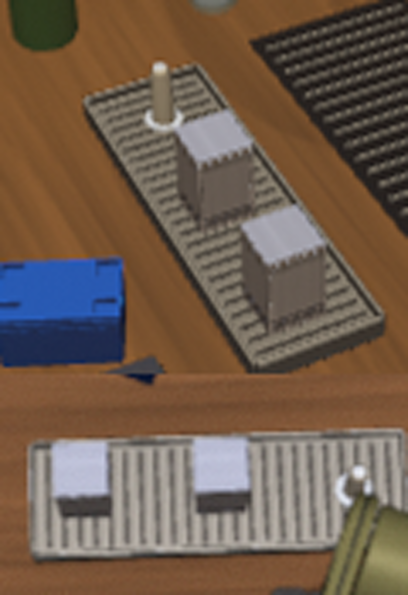

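Both shakers hang upright, flat on pegs 1 and 2 (peg 3 is empty, and there's no third shaker). Now I'll refine the tub, cup and grinder positions.

```bash
cat > tubs.py <<'E'
from h import *
F=[r.grab_frame(n) for n in("scene","top")]
def go(lbl,name,fn,p0,step,zc,mp=14):
    for f,n in zip(F,("scene","top")):
        m=near(f,name,[p0[0],p0[1],zc],mp)
        if m is None: print(lbl,n,"none");continue
        x,c=fit([(f,m)],fn,p0,step);print(lbl,n,x.round(2),round(c,3))
tb=lambda z:(lambda p:boxpts(p,(96,64,55),z+4))
go("tub0","tub0_mid",tb(4),[463,345,.09],[6,6,.15],33)
go("tubA","tub1_mid",tb(0),[524,-445,-.18],[6,6,.15],30)
go("tubB","tub1_mid",tb(0),[418,-314,-.22],[6,6,.15],30)
go("grinder","grinder_mid",lambda p:cylpts(p,52,97,0),[561,-306],[6,6],50)
for f,n in zip(F,("scene","top")):
    im=f["img"].astype(int);q=proj(f,[607,355,17]).astype(int)
    w=14 if n=="top" else 20
    sub=im[q[0]-w:q[0]+w,q[1]-w:q[1]+w];m=((sub[:,:,0]-sub[:,:,1])<40).astype(np.uint8)
    k,lab,st,ce=cv2.connectedComponentsWithStats(m);b=1+np.argmax(st[1:,4])
    M=np.zeros((480,640),bool);M[q[0]-w:q[0]+w,q[1]-w:q[1]+w]=lab==b
    x,c=fit([(F[0] if n=="scene" else F[1],M)],lambda p:cylpts(p,69,25,4),[607,355],[6,6]);print("cup",n,x.round(1),round(c,3),st[b])
E
python3 tubs.py
```

```text
tub0 scene [4.6136e+02 3.4444e+02 1.0000e-01] 0.044
tub0 top none
tubA scene [ 5.1798e+02 -4.5313e+02 -1.5000e-01] 0.205
tubA top [ 5.2737e+02 -4.4155e+02 -1.6000e-01] 0.045
tubB scene none
tubB top none
grinder scene [ 561.98 -305.58] 0.139
grinder top [ 562.42 -301.38] 0.215
cup scene [601.6 357.8] 0.045 [ 10   7  28  28 651]
cup top [604.9 360.4] 0.054 [  2   5  22  22 382]
```

```bash
python3 plan.py 418.3 -314 100 2.92;python3 plan.py 418.3 -314 12 2.92
```

```text
pos [ 486.3 -133.7  169.2] th 3.129 turn 1.99 then xyz units [ 1.07 -7.63  2.77] t 47.0 w 95.4 F [ 0.4  0.  -0.5]
pos [ 486.3 -133.7  169.2] th 3.129 turn 1.99 then xyz units [ 1.07 -7.63  6.29] t 47.0 w 95.4 F [ 0.4  0.  -0.5]
```

```bash
python3 -m jog '[[[0,0,0],1],[[0,0,0],0.99],[[0.2,-1,0],0],[[0.2,-1,0],0],[[0.2,-1,0],0],[[0.2,-1,0],0],[[0.27,-1,0],0],[[0,-1,0.5],0],[[0,-1,1],0],[[0,-0.63,1],0],[[0,0,0.27],0],[[0,0,0],0]]' 1|grep -E 'pos|for'; python3 -m jog '[[[0,0,1],0],[[0,0,1],0],[[0,0,0.8],0],[[0,0,0.5],0],[[0,0,0.22],0],[[0,0,0],0]]' |grep -E 'pos|for'; python3 -m jog '[[[0,0,0],0],[[0,0,0],0],[[0,0,0],0],[[0,0,0],0],[[0,0,0],0],[[0,0,0],0],[[0,0,0],0],[[0,0,0],0]]' 0.5; python3 -m jog '[[[0,0,-0.5],0],[[0,0,-1],0],[[0,0,-1],0],[[0,0,-1],0],[[0,0,-1],0],[[0,0,-1],0],[[0,0,-0.5],0],[[0,0,0],0]]';python3 plan.py 463.3 346 160 3.23
```

```text
position: [417.5, -313.1, 98.6]
ft_force: [0.0, 0.2, 1.2]
gripper_force: 0.0
position: [418.8, -313.8, 12.3]
ft_force: [-0.0, -0.0, 0.0]
gripper_force: 0.0
time_s: 49.55
position: [418.7, -313.7, 12.5]
orientation: [0.347, 3.122, 0.001]
ft_force: [0.0, 3.0, 5.1]
gripper_width: 63.8
gripper_force: 30.0
time_s: 50.35
position: [419.2, -315.1, 164.2]
orientation: [0.346, 3.119, -0.005]
ft_force: [0.9, -0.4, -3.3]
gripper_width: 63.9
gripper_force: 30.0
pos [ 419.2 -315.1  164.2] th 2.921 turn -2.96 then xyz units [-4.09 26.19  0.17] t 50.4 w 63.9 F [ 0.9 -0.4 -3.3]
```

```bash
python3 -m jog '[[[0,0,0],-1],[[0,0,0],-1],[[0,0,0],-0.96],[[-0.2,1,0],0],[[-0.2,1,0],0],[[-0.2,1,0],0],[[-0.2,1,0],0],[[-0.2,1,0],0],[[-0.2,1,0],0],[[-0.2,1,0],0],[[-0.2,1,0],0],[[-0.2,1,0],0]]'|grep -E 'pos|for'; python3 -m jog '[[[-0.2,1,0],0],[[-0.2,1,0],0],[[-0.2,1,0],0],[[-0.2,1,0],0],[[-0.2,1,0],0],[[-0.2,1,0],0],[[-0.2,1,0],0],[[-0.2,1,0],0],[[-0.2,1,0],0],[[-0.2,1,0],0],[[-0.1,1,0],0],[[0,1,0],0]]'|grep -E 'pos|for'; python3 -m jog '[[[0,1,0],0],[[0,1,0],0],[[0,0.6,0],0],[[0,0,0],0],[[0,0,0],0]]'|grep -E 'pos|for'; cat > held.py <<'E'
from h import *
s=r.get_state();p=s["position"]
f=r.grab_frame("scene");zb=p[2]-12
for d in r.cut_out(f,"tub1_mid"):
    v=np.argwhere(d["pixels"])
    if len(v)<50: continue
    c=v.mean(0);q=proj(f,[p[0],p[1],zb+30]);print(round(d["conf"],2),c.round(),len(v),q.round())
    if np.linalg.norm(c-q)<14:
        m=d["pixels"].copy();fn=lambda P:boxpts(P,(96,64,55),zb+4)
        x,cc=fit([(f,m)],fn,[p[0],p[1],.09],[6,6,.1]);print("held",x.round(2),round(cc,3))
for d in r.spot_point(f,"tub1_mid"): print("pt",round(d["conf"],2),atz(f,d["at"],zb+29.5).round(1), atz(f,d["at"],33.5).round(1))
for d in r.spot_point(f,"tub0_lid"): print("lid",round(d["conf"],2),atz(f,d["at"],zb+54).round(1), atz(f,d["at"],58).round(1))
E
python3 held.py;python3 plan.py 463.3 346 160 3.23
```

```text
position: [442.1, -84.7, 159.8]
ft_force: [0.4, -0.2, -2.9]
gripper_force: 30.0
position: [467.9, 218.1, 159.6]
ft_force: [0.1, -0.2, -3.3]
gripper_force: 30.0
position: [462.7, 281.7, 160.9]
ft_force: [0.4, -0.6, -3.0]
gripper_force: 30.0
0.78 [168. 275.] 539 [255. 417.]
pt 0.65 [ 608.9 -218.7  178.4] [ 521.9 -425.7   33.5]
lid 0.83 [561.4 446.3 202.9] [463.4 350.5  58. ]
lid 0.81 [816.9 472.1 202.9] [764.1 380.8  58. ]
lid 0.75 [889.3 203.8 202.9] [849.3  65.2  58. ]
lid 0.64 [ 625.8 -200.1  202.9] [ 539.2 -410.    58. ]
pos [463.3 281.5 161.9] th -3.054 turn -60.01 then xyz units [-0.23  2.57  0.08] t 53.5 w 63.9 F [-0.2 -0.6 -2.6]
```

```bash
python3 -m jog '[[[-0.23,1,0],0],[[0,1,0],0],[[0,0.57,0.5],0],[[0,0,1],0],[[0,0,0.8],0],[[0,0,0],0],[[0,0,0],0]]'|grep -E 'pos|for'; python3 held.py;python3 plan.py 463.3 346 70 3.23; python3 - <<'E'
from h import *
f=r.grab_frame("scene");save(f,"tub_held.png",(370,220,490,340),5)
E
```

```text
position: [462.8, 346.2, 103.8]
ft_force: [0.1, -0.2, -3.3]
gripper_force: 30.0
0.93 [168. 274.] 536 [288. 430.]
0.17 [315. 424.] 1038 [288. 430.]
pt 0.74 [ 583.9 -300.7  121.3] [ 532.1 -426.1   33.5]
pt 0.35 [510.7 546.7 121.3] [451.8 503.6  33.5]
lid 0.73 [802.  433.7 145.8] [770.6 378.2  58. ]
lid 0.69 [875.8 152.4 145.8] [851.8  68.8  58. ]
lid 0.61 [520.  397.  145.8] [460.5 337.8  58. ]
lid 0.46 [678.4 441.5 145.8] [634.7 386.8  58. ]
pos [464.1 347.2 106.2] th -3.053 turn -60.0 then xyz units [ 0.04 -0.05  1.45] t 54.4 w 64.0 F [ 0.2 -0.2 -2.4]
```

View pics/tub_held.png

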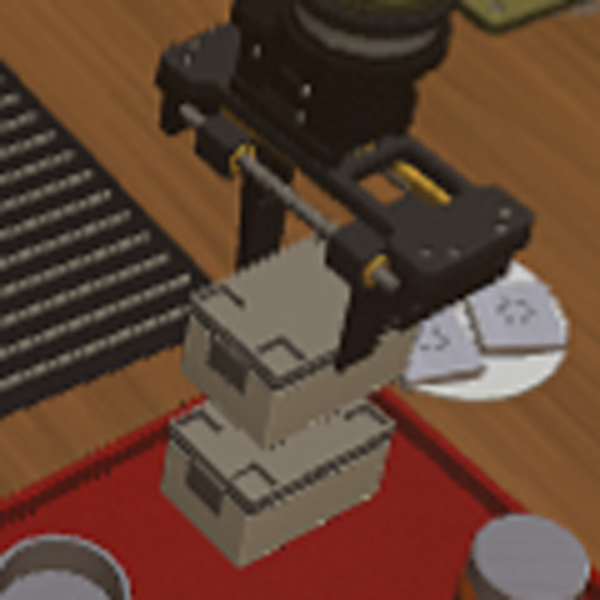

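The held tub is parallel to tub0. Lid corners, full-image px (col,row): tub0 front (421.6,321.6), left (404,303), right (449,306.4); held front (424.4,297), left (406.6,281). I'll compute the offset from these.

```bash
python3 - <<'E'
from h import *
f=r.grab_frame("scene");p=r.get_state()["position"];print(p.round(1))
for n,rc,z in(("0front",(321.6,421.6),63),("0left",(303,404),63),("0right",(306.4,449),63),("Hfront",(297,424.4),p[2]-12.4+59),("Hleft",(281,406.6),p[2]-12.4+59)):
    print(n,atz(f,rc,z).round(1))
for n,P in(("exp0front",(463.3+48*.996-32*.09,346+48*.09+32*.996,63)),("expHfront",(p[0]+48*.996-32*.09,p[1]+48*.09+32*.996,p[2]+46.6))): print(n,np.round(P,1),proj(f,P).round(1))
E
```

```text
[463.9 347.2 105.8]
0front [507.1 386.2  63. ]
0left [509.6 315.5  63. ]
0right [416.  378.8  63. ]
Hfront [513.2 385.2 152.4]
Hleft [519.2 322.7 152.4]
exp0front [508.2 382.2  63. ] [320.7 420.3]
expHfront [508.8 383.3 152.4] [295.8 425.4]
```

```bash
python3 plan.py 460 345.2 80 3.23; python3 -m jog '[[[0.14,-0.06,0.5],0],[[0,0,0.5],0],[[0,0,0],0],[[0,0,0],0]]'|grep -E 'pos|ft_'; python3 -m jog '[[[0,0,0.12],0],[[0,0,0],0]]'|grep -E 'pos|ft_';python3 -m jog '[[[0,0,0.12],0],[[0,0,0],0]]'|grep -E 'pos|ft_';python3 -m jog '[[[0,0,0.1],0],[[0,0,0],0]]'|grep -E 'pos|ft_'
```

```text
pos [463.9 347.2 105.8] th -3.053 turn -60.0 then xyz units [ 0.16 -0.06  1.03] t 54.5 w 63.4 F [-0.5  0.1 -2.5]
position: [459.0, 344.6, 78.3]
ft_force: [0.6, 0.4, -2.4]
position: [459.8, 345.1, 76.4]
ft_force: [-0.2, -1.0, -2.6]
position: [459.7, 345.0, 73.3]
ft_force: [0.7, -0.8, -2.7]
position: [460.2, 345.2, 71.1]
ft_force: [0.2, 0.6, -2.2]
```

```bash
python3 -m jog '[[[0,0,0.06],0],[[0,0,0],0]]'|grep -E 'pos|ft_';python3 -m jog '[[[0,0,0.06],0],[[0,0,0],0]]'|grep -E 'pos|ft_'; python3 -m jog '[[[0,0,0.06],0],[[0,0,0],0]]'|grep -E 'pos|ft_'
```

```text
position: [460.5, 345.3, 70.5]
ft_force: [1.1, -0.9, 1.6]
position: [460.6, 345.4, 70.4]
ft_force: [-1.7, -2.2, 7.9]
position: [460.7, 345.4, 70.3]
ft_force: [-5.2, -4.0, 15.1]
```

Contact came at TCP z 70.4, exactly the seated height. I'll release and go for the other tub.

```bash
python3 -m jog '[[[0,0,-0.1],0],[[0,0,0],0],[[0,0,0],0],[[0,0,0],0],[[0,0,-0.5],0],[[0,0,-1],0],[[0,0,-1],0],[[0,0,-1],0],[[0,-1,-0.6],0],[[0,-1,0],0],[[0,-1,0],0],[[0,-1,0],0]]' 0.8|grep -E 'pos|for'; python3 -m jog '[[[-0.1,-1,0],0],[[-0.1,-1,0],0],[[-0.1,-1,0],0],[[-0.1,-1,0],0],[[-0.1,-1,0],0],[[-0.1,-1,0],0],[[-0.1,-1,0],0],[[-0.1,-1,0],0],[[-0.1,-1,0],0],[[-0.1,-1,0],0],[[-0.1,-1,0],0],[[0,0,0],0]]' 1|grep -E 'pos'; python3 - <<'E'
from h import *
import itertools
F=[r.grab_frame(n) for n in("scene","top")]
for f,n in zip(F,("scene","top")):
  for nm in("tub0_mid",):
    for d in r.cut_out(f,nm):
        v=np.argwhere(d["pixels"]);c=v.mean(0);q=proj(f,[463,346,60])
        if np.linalg.norm(c-q)<22:
            print(n,round(d["conf"],2),c.round(),len(v),d["rect"])
            for lab,z0,h in(("both",8,109),("upper",62,55)):
                x,cc=fit([(f,d["pixels"])],lambda P:boxpts(P,(96,64,h),z0),[463,346,.09],[6,6,.1]);print("  ",lab,x.round(2),round(cc,3))
  m=near(f,"tub1_mid",[525,-445,30],20)
  if m is not None:print("A",n,[a.round(2) for a in fit([(f,m)],lambda P:boxpts(P,(96,64,55),4),[525,-445,-.17],[6,6,.1])])
E
python3 plan.py 525.5 -445 100 2.97
```

```text
position: [468.9, 244.7, 172.6]
ft_force: [-0.3, -1.0, 0.6]
gripper_force: 0.0
position: [521.0, -28.2, 172.3]
scene 0.93 [318. 423.] 686 [399.6, 305.1, 450.0, 330.9]
   both [4.6437e+02 3.4716e+02 1.4000e-01] 0.667
   upper [508.97 390.13  -0.92] 0.554
A scene [array([ 5.1678e+02, -4.5628e+02, -4.0000e-01]), np.float64(0.29)]
A top [array([ 5.2722e+02, -4.4203e+02, -2.0000e-01]), np.float64(0.04)]
pos [520.4 -25.1 171.7] th -3.051 turn -57.5 then xyz units [ -3.07 -16.51   2.87] t 58.8 w 94.9 F [-0.8  0.4 -0.3]
```

```bash
python3 -m jog '[[[0,0,0],1],[[0,0,0],1],[[0,0,0],0.5],[[-0.2,-1,0],0],[[-0.2,-1,0],0],[[-0.2,-1,0],0],[[-0.2,-1,0],0],[[-0.2,-1,0],0],[[-0.2,-1,0],0],[[-0.2,-1,0],0],[[-0.2,-1,0],0],[[-0.2,-1,0],0]]' 1|grep -E 'pos|for'; python3 -m jog '[[[-0.2,-1,0],0],[[-0.2,-1,0],0],[[-0.2,-1,0],0],[[-0.2,-1,0],0],[[-0.2,-1,0],0],[[-0.2,-1,0],0],[[-0.07,-1,0],0],[[0,-0.51,0],0],[[0,0,1],0],[[0,0,0],0],[[0,0,0],0]]'|grep -E 'pos|for';python3 plan.py 525.5 -445 12.3 2.97
```

```text
position: [526.3, -255.5, 171.5]
ft_force: [0.4, 1.2, 0.3]
gripper_force: 0.0
position: [524.9, -444.5, 145.7]
ft_force: [0.2, -1.0, 0.6]
gripper_force: 0.0
pos [ 524.9 -444.5  145.7] th 2.97 turn -0.0 then xyz units [-0.03 -0.01  5.34] t 61.0 w 95.1 F [ 0.2 -1.   0.6]
```

```bash
python3 -m jog '[[[0,0,1],0],[[0,0,1],0],[[0,0,1],0],[[0,0,1],0],[[0,0,0.8],0],[[0,0,0.4],0],[[0,0,0.14],0],[[0,0,0],0],[[0,0,0],0]]'|grep -E 'pos|ft_'; python3 -m jog '[[[0,0,0],0],[[0,0,0],0],[[0,0,0],0],[[0,0,0],0],[[0,0,0],0],[[0,0,0],0],[[0,0,0],0],[[0,0,0],0]]' 0.5|grep -E 'pos|for|wid'; python3 -m jog '[[[0,0,-0.5],0],[[0,0,-1],0],[[0,0,-1],0],[[0,0,-1],0],[[0,0,-1],0],[[0,0,-1],0],[[0,0,-1],0],[[0,0,0],0]]'|grep -E 'pos|for|wid';python3 plan.py 460.6 345.4 175 3.23
```

```text
position: [526.0, -446.5, 14.8]
ft_force: [-0.5, -0.4, 0.7]
position: [525.3, -445.4, 13.2]
ft_force: [-0.5, 3.3, 3.0]
gripper_width: 63.6
gripper_force: 30.0
position: [526.6, -448.3, 180.7]
ft_force: [0.5, -1.3, -1.1]
gripper_width: 63.8
gripper_force: 30.0
pos [ 526.6 -448.3  180.7] th 2.969 turn -2.5 then xyz units [-0.17 31.86  0.23] t 63.5 w 63.8 F [ 0.5 -1.3 -1.1]
```

```bash
python3 -m jog '[[[0,0,0],-1],[[0,0,0],-1],[[0,0,0],-0.5],[[0,1,0],0],[[0,1,0],0],[[0,1,0],0],[[0,1,0],0],[[0,1,0],0],[[0,1,0],0],[[0,1,0],0],[[0,1,0],0],[[0,1,0],0]]'|grep -E 'pos|for'; python3 -m jog '[[[0,1,0],0],[[0,1,0],0],[[0,1,0],0],[[0,1,0],0],[[0,1,0],0],[[0,1,0],0],[[0,1,0],0],[[0,1,0],0],[[0,1,0],0],[[0,1,0],0],[[0,1,0],0],[[0,1,0],0]]'|grep -E 'pos|for';  python3 -m jog '[[[0,1,0],0],[[0,1,0],0],[[0,1,0],0],[[0,1,0],0],[[0,1,0],0],[[0,1,0],0],[[0,1,0],0],[[0,1,0],0],[[0,0.6,0],0],[[0,0,0],0],[[0,0,0],0],[[0,0,0],0]]'|grep -E 'pos|for';python3 plan.py 460.6 345.4 150 3.23
```

```text
position: [503.9, -220.7, 173.4]
ft_force: [0.3, -0.1, -3.2]
gripper_force: 30.0
position: [477.5, 77.6, 173.6]
ft_force: [0.2, -0.0, -2.5]
gripper_force: 30.0
position: [459.4, 290.3, 175.1]
ft_force: [0.4, 0.0, -3.4]
gripper_force: 30.0
pos [459.4 290.3 175.1] th -3.053 turn -60.0 then xyz units [-0.24  2.19  1.  ] t 67.2 w 63.8 F [ 0.4  0.  -3.4]
```

```bash
python3 -m jog '[[[-0.24,1,0],0],[[0,1,0],0],[[0,0.19,0.4],0],[[0,0,0],0],[[0,0,0],0],[[0,0,0],0]]'|grep -E 'pos|for'; python3 - <<'E'
from h import *
p=r.get_state()["position"];print(p.round(1))
for n in("scene","top"):
    f=r.grab_frame(n);print(n,[(nm,proj(f,[p[0],p[1],z]).round().tolist()) for nm,z in(("held",p[2]+17),("up",88),("low",33))])
    for nm in("tub0_mid","tub2_mid"):
        for d in r.cut_out(f,nm):
            v=np.argwhere(d["pixels"])
            if len(v)>50 and v[:,0].mean()>220: print(nm,round(d["conf"],2),v.mean(0).round(),len(v),np.round(d["rect"]))
    for nm in("tub0_lid","tub1_mid"): print(nm,[(round(d["conf"],2),np.round(d["at"]).tolist()) for d in r.spot_point(f,nm)])
E
```

```text
position: [460.7, 345.3, 165.5]
ft_force: [0.1, -0.9, -1.7]
gripper_force: 30.0
[460.7 345.3 165.5]
scene [('held', [270.0, 434.0]), ('up', [297.0, 428.0]), ('low', [312.0, 425.0])]
tub0_mid 0.95 [368. 326.] 1450 [306. 342. 346. 394.]
tub0_mid 0.94 [291. 237.] 1173 [216. 276. 259. 308.]
tub0_mid 0.63 [269. 432.] 1219 [410. 248. 460. 287.]
tub0_mid 0.61 [318. 423.] 680 [403. 307. 448. 332.]
tub2_mid 0.68 [298. 428.] 1123 [406. 282. 453. 316.]
tub0_lid [(0.79, [287.0, 240.0]), (0.72, [363.0, 329.0]), (0.62, [290.0, 302.0]), (0.59, [306.0, 425.0])]
tub1_mid [(0.77, [270.0, 433.0]), (0.44, [382.0, 420.0])]
top [('held', [261.0, 213.0]), ('up', [265.0, 220.0]), ('low', [268.0, 224.0])]
tub0_lid [(0.97, [175.0, 213.0]), (0.59, [141.0, 310.0]), (0.5, [266.0, 224.0])]
tub1_mid []
```

```bash
python3 - <<'E'
from h import *
from scipy.optimize import least_squares
p=r.get_state()["position"];f=r.grab_frame("scene")
def rect(x,y,z0):
    q=cv2.projectPoints(boxpts((x,y,.09),(96,64,55),z0),cv2.Rodrigues(np.array(f["R"]))[0],np.array(f["t"],float),f["mtx"],np.array(f["D"],float))[0][:,0]
    return np.r_[q.min(0),q.max(0)]
D=[d for nm in("tub2_mid","tub0_mid") for d in r.cut_out(f,nm)]
for lab,z in(("held",p[2]-13.1+4),("upper",62),("lower",8)):
    c=proj(f,[p[0],p[1],z+27])
    for d in D:
        m=d["pixels"];cc=np.argwhere(m).mean(0)
        if np.linalg.norm(cc-c)<(8 if lab!="lower" else 10):
            R=np.array(d["rect"],float);use=[0,2,3] if lab!="lower" else [0,2,3]
            o=least_squares(lambda P:(rect(P[0],P[1],z)-R)[use],[p[0],p[1]])
            s,c2=fit([(f,m)],lambda P:boxpts((P[0],P[1],.09),(96,64,55),z),[p[0],p[1]],[5,5])
            print(lab,round(d["conf"],2),"rectfit",o.x.round(1),"res",o.fun.round(1),"iou",s.round(1),round(c2,3))
print(p.round(1))
E
```

```text
upper 0.91 rectfit [450.7 338. ] res [-1.5  1.5 -0.1] iou [458.1 342.7] 0.207
lower 0.7 rectfit [461.8 343.5] res [-2.2  2.1 -0.2] iou [461.5 346.4] 0.561
[460.5 346.3 165.6]
```

```bash
python3 plan.py 462.3 345.5 134 3.23; python3 -m jog '[[[-0.07,0,0.5],0],[[0,0,0.5],0],[[0,0,0.2],0],[[0,0,0],0],[[0,0,0],0]]'|grep -E 'pos|ft_'; python3 -m jog '[[[0,0,0.1],0],[[0,0,0],0]]'|grep -E 'pos|ft_';python3 -m jog '[[[0,0,0.1],0],[[0,0,0],0]]'|grep -E 'pos|ft_';python3 -m jog '[[[0,0,0.1],0],[[0,0,0],0]]'|grep -E 'pos|ft_'
```

```text
pos [460.5 346.3 165.5] th -3.053 turn -59.99 then xyz units [-0.07 -0.04  1.26] t 68.4 w 63.8 F [ 0.1 -1.  -1.7]
position: [462.1, 346.4, 135.1]
ft_force: [-0.2, 0.2, -2.2]
position: [462.4, 346.6, 133.2]
ft_force: [0.7, 0.5, -3.2]
position: [462.1, 346.4, 130.3]
ft_force: [-0.6, -0.1, -2.9]
position: [462.0, 346.3, 127.6]
ft_force: [0.0, -0.2, -2.5]
```

```bash
python3 -m jog '[[[0,0,0.05],0],[[0,0,0],0]]'|grep -E 'pos|ft_';python3 -m jog '[[[0,0,0.05],0],[[0,0,0],0]]'|grep -E 'pos|ft_';python3 -m jog '[[[0,0,0.05],0],[[0,0,0],0]]'|grep -E 'pos|ft_';python3 -m jog '[[[0,0,0.05],0],[[0,0,0],0]]'|grep -E 'pos|ft_'
```

```text
position: [462.2, 346.4, 126.6]
ft_force: [-0.0, 0.1, -3.0]
position: [462.1, 346.4, 125.3]
ft_force: [-1.0, -0.1, -2.9]
position: [462.4, 346.6, 125.1]
ft_force: [-1.8, -1.5, 1.4]
position: [462.6, 346.7, 125.0]
ft_force: [-3.1, -1.3, 6.7]
```

Seated at 125.1, as predicted. I'll release and go for the grinder.

```bash
python3 -m jog '[[[0,0,-0.08],0],[[0,0,0],0],[[0,0,0],0],[[0,0,0],0],[[0,0,-0.5],0],[[0,0,-1],0],[[0,0,-1],0],[[0,0,-0.6],0],[[0,-1,0],0],[[0,-1,0],0],[[0,-1,0],0],[[0,-1,0],0]]' 0.8|grep -E 'pos|for'; python3 -m jog '[[[-0.2,-1,0],0],[[-0.2,-1,0],0],[[-0.2,-1,0],0],[[-0.2,-1,0],0],[[-0.2,-1,0],0],[[-0.2,-1,0],0],[[-0.2,-1,0],0],[[-0.2,-1,0],0],[[-0.2,-1,0],0],[[0,-1,0],0],[[0,0,0],0]]' 1|grep -E 'pos'; python3 - <<'E'
from h import *
for n in("scene","top"):
    f=r.grab_frame(n)
    for d in r.cut_out(f,"grinder_mid")[:2]:
        v=np.argwhere(d["pixels"]);print(n,round(d["conf"],2),v.mean(0).round(1),len(v),np.round(d["rect"]),proj(f,[561,-305,50]).round(1))
    for nm in("tub0_mid","tub2_mid"):
        for d in r.cut_out(f,nm):
            v=np.argwhere(d["pixels"])
            if 395<v[:,1].mean()<460 and v[:,0].mean()>240 and n=="scene": print(nm,round(d["conf"],2),v.mean(0).round(),len(v),np.round(d["rect"]))
E
python3 plan.py 561 -304.5 150 3.14
```

```text
position: [471.1, 246.0, 202.9]
ft_force: [-0.6, -0.1, 0.1]
gripper_force: 0.0
position: [538.4, -0.3, 202.7]
scene 0.71 [188.3 281.6] 448 [274. 171. 292. 203.] [188.2 281.9]
tub0_mid 0.57 [318. 423.] 612 [401. 308. 446. 334.]
tub2_mid 0.72 [303. 427.] 708 [408. 287. 454. 316.]
top 0.76 [225.1 426. ] 277 [416. 215. 436. 234.] [226.  427.2]
pos [538.    2.7 202.6] th -3.051 turn -59.12 then xyz units [ -0.94 -12.29   2.1 ] t 73.0 w 94.9 F [-1.1 -0.5 -0.2]
```

```bash
python3 -m jog '[[[0,0,0],0.88],[[-0.2,-1,0],0],[[-0.2,-1,0],0],[[-0.2,-1,0],0],[[-0.2,-1,0],0],[[-0.14,-1,0],0],[[0,-1,0],0],[[0,-1,0],0],[[0,-1,0],0],[[0,-1,0],0],[[0,-1,0],0],[[0,-1,0],0]]' 1|grep -E 'pos'; python3 -m jog '[[[0,-1,0],0],[[0,-0.29,0],0],[[0,0,1],0],[[0,0,1],0],[[0,0,0],0],[[0,0,0],0]]'|grep -E 'pos|for';python3 plan.py 561 -304.5 36 3.14
```

```text
position: [560.9, -273.7, 202.5]
position: [560.6, -304.5, 152.3]
ft_force: [0.1, 0.2, 0.7]
gripper_force: 0.0
pos [ 560.6 -304.5  152.3] th 3.139 turn -0.01 then xyz units [-0.02  0.    4.65] t 74.8 w 95.3 F [0.1 0.2 0.7]
```

```bash
python3 -m jog '[[[0,0,1],0],[[0,0,1],0],[[0,0,1],0],[[0,0,0.8],0],[[0,0,0.5],0],[[0,0,0.35],0],[[0,0,0],0],[[0,0,0],0]]'|grep -E 'pos|ft_'; python3 -m jog '[[[0,0,0],0],[[0,0,0],0],[[0,0,0],0],[[0,0,0],0],[[0,0,0],0],[[0,0,0],0],[[0,0,0],0],[[0,0,0],0],[[0,0,0],0]]' 0.4|grep -E 'pos|for|wid'; python3 -m jog '[[[0,0,-0.5],0],[[0,0,-1],0],[[0,0,-1],0],[[0,0,-1],0],[[0,0,-1],0],[[0,0,-0.5],0],[[0,0,0],0]]'|grep -E 'pos|for|wid';python3 plan.py 603.5 358.5 160 3.14
```

```text
position: [561.5, -305.9, 37.6]
ft_force: [0.4, -0.2, -0.4]
position: [560.6, -305.3, 36.3]
ft_force: [-0.6, 1.1, 1.2]
gripper_width: 50.8
gripper_force: 30.0
position: [561.8, -306.4, 164.2]
ft_force: [0.2, -0.3, -2.8]
gripper_width: 51.1
gripper_force: 30.0
pos [ 561.8 -306.4  164.2] th 3.138 turn -0.02 then xyz units [-1.62 26.6   0.17] t 77.2 w 51.1 F [ 0.2 -0.3 -2.8]
```

```bash
python3 -m jog '[[[-0.2,1,0],0],[[-0.2,1,0],0],[[-0.2,1,0],0],[[-0.2,1,0],0],[[-0.2,1,0],0],[[-0.2,1,0],0],[[-0.2,1,0],0],[[-0.22,1,0],0],[[0,1,0],0],[[0,1,0],0],[[0,1,0],0],[[0,1,0],0]]'|grep -E 'pos|for'; python3 -m jog '[[[0,1,0],0],[[0,1,0],0],[[0,1,0],0],[[0,1,0],0],[[0,1,0],0],[[0,1,0],0],[[0,1,0],0],[[0,1,0],0],[[0,1,0],0],[[0,1,0],0],[[0,1,0],0],[[0,1,0],0]]'|grep -E 'pos|for';  python3 -m jog '[[[0,1,0],0],[[0,1,0],0],[[0,0.6,0],0],[[0,0,0],0],[[0,0,0],0]]'|grep -E 'pos|for';python3 plan.py 603.5 358.5 70 3.14
```

```text
position: [600.8, -4.5, 158.9]
ft_force: [-0.2, -0.1, -2.0]
gripper_force: 30.0
position: [601.9, 294.9, 158.7]
ft_force: [1.0, 0.0, -2.5]
gripper_force: 30.0
position: [602.9, 358.6, 160.1]
ft_force: [0.6, -0.4, -2.3]
gripper_force: 30.0
pos [602.9 358.6 160.1] th 3.139 turn -0.01 then xyz units [-0.02 -0.01  3.61] t 80.1 w 50.6 F [ 0.6 -0.4 -2.3]
```

```bash
python3 -m jog '[[[0,0,1],0],[[0,0,1],0],[[0,0,0.8],0],[[0,0,0.4],0],[[0,0,0],0],[[0,0,0],0]]'|grep -E 'pos|ft_'; python3 - <<'E'
from h import *
p=r.get_state()["position"];print(p.round(1))
for n in("scene",):
    f=r.grab_frame(n)
    im=f["img"].astype(int);q=proj(f,[603,358,10]).astype(int);
    for d in r.cut_out(f,"grinder_mid")[:3]:
        v=np.argwhere(d["pixels"]);print(round(d["conf"],2),v.mean(0).round(1),np.round(d["rect"]),len(v),proj(f,[p[0],p[1],p[2]+14]).round(1))
        if 330<v[:,1].mean()<410:
            lo=d["pixels"].copy();rows=[(rr,np.flatnonzero(lo[rr])) for rr in range(v[:,0].min(),v[:,0].max()+1)]
            for rr,c in rows[-14::3]: print(rr,c.min(),c.max(),(c.min()+c.max())/2)
    for z in(0,40,80):
        X=cylpts(p,52,1,p[2]-36+z);Q=np.array([proj(f,x) for x in X]);print("pred z",z,Q[:,0].min().round(1),Q[:,0].max().round(1),"cols",Q[:,1].min().round(1),Q[:,1].max().round(1))
    for d in r.cut_out(f,"cup")[:2]:
        v=np.argwhere(d["pixels"]);print("cup",round(d["conf"],2),v.mean(0).round(1),np.round(d["rect"]),len(v))
    X=cylpts((603.5,358.5),69,25,4);Q=np.array([proj(f,x) for x in X]);print("pred cup",Q.min(0).round(1),Q.max(0).round(1))
    for nm in("cup","grinder_mid"):
      for d in r.spot_point(f,nm): print(nm,round(d["conf"],2),np.round(d["at"],1))
E
```

```text
position: [603.9, 359.0, 82.2]
ft_force: [0.1, -0.6, -3.3]
[603.9 359.   82.2]
0.78 [323.2 381.1] [370. 303. 395. 344.] 568 [319.5 383.5]
327 372 393 382.5
330 372 392 382.0
333 372 392 382.0
336 374 391 382.5
339 379 387 383.0
0.5 [265.2 284.8] [244. 220. 334. 311.] 2541 [319.5 383.5]
pred z 0 324.6 341.6 cols 371.0 392.5
pred z 40 313.8 330.8 cols 372.2 394.2
pred z 80 302.5 319.6 cols 373.4 395.9
cup 0.57 [357.7 424.7] [343. 301. 511. 420.] 7222
pred cup [326.5 366.4] [355.1 395.3]
cup 0.59 [341.9 378.7]
grinder_mid 0.93 [317.9 381.8]
```

```bash
python3 -m jog '[[[0,0,0.3],0],[[0,0,0.2],0],[[0,0,0],0]]'|grep -E 'pos|ft_'; python3 -m jog '[[[0,0,0.1],0],[[0,0,0],0]]'|grep -E 'pos|ft_';python3 -m jog '[[[0,0,0.1],0],[[0,0,0],0]]'|grep -E 'pos|ft_';python3 -m jog '[[[0,0,0.1],0],[[0,0,0],0]]'|grep -E 'pos|ft_';python3 -m jog '[[[0,0,0.1],0],[[0,0,0],0]]'|grep -E 'pos|ft_'
```

```text
position: [602.2, 358.9, 66.9]
ft_force: [0.6, 0.0, -2.6]
position: [603.0, 359.3, 65.7]
ft_force: [-0.1, -0.5, -2.9]
position: [603.1, 359.3, 63.4]
ft_force: [0.4, 0.3, -2.8]
position: [603.1, 359.3, 60.9]
ft_force: [0.4, -0.6, -2.2]
position: [603.0, 359.3, 58.3]
ft_force: [0.1, 0.3, -2.7]
```

Base is inside the cup with no contact force. I'll lower it to the floor.

```bash
python3 -m jog '[[[0,0,0.2],0],[[0,0,0.2],0],[[0,0,0],0]]'|grep -E 'pos|ft_'; python3 -m jog '[[[0,0,0.15],0],[[0,0,0],0]]'|grep -E 'pos|ft_';python3 -m jog '[[[0,0,0.1],0],[[0,0,0],0]]'|grep -E 'pos|ft_';python3 -m jog '[[[0,0,0.06],0],[[0,0,0],0]]'|grep -E 'pos|ft_';python3 -m jog '[[[0,0,0.06],0],[[0,0,0],0]]'|grep -E 'pos|ft_'
```

```text
position: [602.4, 359.0, 47.2]
ft_force: [0.4, -1.0, -2.4]
position: [602.9, 359.2, 44.2]
ft_force: [0.1, -0.8, -2.3]
position: [603.1, 359.3, 42.2]
ft_force: [0.4, -0.5, -2.7]
position: [603.2, 359.4, 40.9]
ft_force: [-0.7, 0.4, -3.2]
position: [603.8, 359.6, 40.3]
ft_force: [0.4, -1.0, 0.8]
```

```bash
python3 -m jog '[[[0,0,0],0],[[0,0,0],0],[[0,0,0],0],[[0,0,0],0],[[0,0,-0.5],0],[[0,0,-1],0],[[0,0,-1],0],[[0,0,-1],0],[[0,0,-1],0],[[0,0,-1],0],[[0,0,-0.5],0],[[0,0,0],0]]' 0.85|grep -E 'pos|for'; python3 -m jog '[[[0,-1,0],0],[[0,-1,0],0],[[0,-1,0],0],[[0.3,-1,0],0],[[0.3,-1,0],0],[[0.3,-1,0],0],[[0.5,-1,0],0],[[0.5,-1,0],0],[[0.5,-1,0],0],[[0.5,-1,0],0],[[0.5,-1,0],0],[[0.5,-1,0],0]]'|grep -E 'pos'; python3 -m jog '[[[0.5,-1,0],0],[[0.5,-1,0],0],[[0.5,-1,0],0],[[0.5,-1,0],0],[[0,-1,0],0],[[0,-1,0],0],[[0,-1,0],0],[[0,-1,0],0],[[0,0,0],0],[[0,0,0],0]]'|grep -E 'pos|time'
python3 hung.py 692 -16; python3 hung.py 692 113.5; python3 - <<'E'
from h import *
for n in("scene","top"):
    f=r.grab_frame(n)
    for d in r.cut_out(f,"grinder_mid")[:3]:
        m=d["pixels"];c=np.argwhere(m).mean(0)
        if np.linalg.norm(c-proj(f,[603,359,54]))<15:
            for z in(4,20):
                x,k=fit([(f,m)],lambda P:cylpts(P,52,97,z),[603,359],[6,6]);print("grinder",n,z,x.round(1),round(k,3))
    for nm in("tub0_mid","tub2_mid"):
        for d in r.cut_out(f,nm):
            c=np.argwhere(d["pixels"]).mean(0)
            for lab,z in(("top",142),("mid",88),("low",34)):
                q=proj(f,[463,346,z])
                if np.linalg.norm(c-q)<7: print(n,nm,lab,round(d["conf"],2),c.round(1),np.round(d["rect"]),q.round(1))
    X={z:boxpts((463.3,346,.09),(96,64,55),z) for z in(8,62,116)}
    for z,b in X.items(): Q=np.array([proj(f,x) for x in b]);print(n,"pred",z,Q.min(0).round(),Q.max(0).round())
E
```

```text
position: [604.7, 360.1, 193.2]
ft_force: [-0.3, -0.7, 0.5]
gripper_force: 0.0
position: [503.2, 58.8, 187.7]
time_s: 86.55
position: [453.4, -139.9, 188.1]
scene no mask
top no mask
scene upright [6.9273e+02 1.0951e+02 2.0000e-02] 0.046
scene tilted/side [685.31  94.99   0.84] 0.194
top upright [ 6.9647e+02  1.1548e+02 -5.0000e-02] 0.041
top tilted/side [6.9484e+02 1.1720e+02 1.0000e-02] 0.246
grinder scene 4 [604.1 359.2] 0.251
grinder scene 20 [605.7 361.1] 0.267
scene tub0_mid low 0.62 [318.1 423.6] [402. 306. 447. 334.] [312.1 424.5]
scene tub0_mid top 0.3 [279.9 432.2] [406. 259. 459. 303.] [282.3 430.7]
scene tub2_mid mid 0.87 [303.5 426.8] [408. 288. 453. 320.] [297.6 427.5]
scene pred 8 [289. 401.] [335. 449.]
scene pred 62 [274. 403.] [321. 452.]
scene pred 116 [259. 406.] [306. 456.]
grinder top 4 [604.4 359.9] 0.186
grinder top 20 [599.5 355.5] 0.197
top tub2_mid low 0.65 [267.6 228.4] [213. 251. 231. 282.] [266.9 223.3]
top pred 8 [249. 210.] [284. 236.]
top pred 62 [246. 206.] [282. 233.]
top pred 116 [243. 201.] [280. 230.]
```

```bash
python3 - <<'E'
from h import *
o=cv2.resize(cv2.imread("pics/hung.png"),(120,175),interpolation=cv2.INTER_AREA).astype(int)
f=r.grab_frame("scene");a=f["img"][200:310,220:340,::-1].astype(int)
d=np.abs(o[:110]-a).mean(2);print("diff mean",d.mean().round(2),"px>40:",[tuple(x) for x in np.argwhere(d>40)[:8]],(d>40).sum(), "shaker2 region",d[30:70,48:80].mean().round(2))
for n in("shaker1_mid","shaker2_mid","shaker3_mid"): print([(round(x["conf"],2),np.round(x["rect"])) for x in r.search_frame(f,n)])
s=r.get_state();print(s["time_s"],s["ft_force"].round(1))
E
```

```text
diff mean 1.54 px>40: [] 0 shaker2 region 1.79
[]
[(0.94, array([294., 260., 318., 298.]))]
[(0.6, array([271., 236., 295., 269.]))]
87.55 [ 0.4 -0.9  0.3]
```

The rack view matches the earlier picture, so both shakers are still in place, and the tub stack and grinder checks agree with seated. Handing in.

```bash
python3 -c "
from plant import r
print(r.close_job())"
```

```text
the job is handed in; nothing more can be done
None
```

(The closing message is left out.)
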